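# Tip the nuts out of the heavy tub

## Task

Clear whatever lies in the blue tray onto the bench beside it, take the cover and then the lift-out insert off the green tub and set both flat on the bench. Then, without lifting the heavy tub off its stand, rock it forward on its front base edge by the bar until every nut has gone into the blue tray (put in any that stray), and rock it back to stand flat. Put the insert and the cover back on the tub, squarely as they were, leave the cleared things standing on the bench outside the tray, and leave the oil can, pliers and notebook alone.

Things in the scene. Friction and masses are not known exactly. Their poses are not given: they have to be found in the camera images.
- stand: fixed plywood stand, 161 (x) x 156 (y) mm, top 130 mm above the bench; origin on the bench below the tub's tipping axis; y axis points to the pouring side (the blue tray). Steel notches on its two cheeks (1.5 mm play) hold the ends of the tub's foot rod; a cross rod stops the tub at about 100 deg of tipping
- tub: heavy green sheet-metal tub (2.3 kg), loose on the stand; origin on the axis of its 12 mm foot rod along its front base edge (x axis), 136 mm above the bench: it rocks about this axis towards its +y. Base y -95 to 0 mm, rim z 98 mm, side rims x +-60 mm (8 mm wide), front wall leans out 40 deg to a lip at y +86 mm. Past about 50 deg it falls forward unless held; nuts slide out at 85 to 98 deg
- tub_bar (a point): middle of the tub's black handle bar: round, 12 mm thick, 88 mm clear between its posts, along the tub's x axis, at x 0, y -99, z +139 mm in the tub's frame, 41 mm above the rear rim with free space below. Pinched across its thickness, it turns between the fingers as the tub rocks
- cover_grip (a point): middle of the grip of the tub's cover: green plate 128 (x) x 124 (y) x 4 mm, 0.25 kg, with a black upright fin 12 mm thick (x), 50 mm long (y), 28 mm tall; this point is 18 mm above its underside. It lies loose over the tub's mouth on the insert's flanges, in place at x 0, y -22, z 119 mm in the tub's frame, and hides the insert's bar
- insert_bar (a point): middle of the grip bar (black, round, 10 mm, along y, 108 mm long) of the aluminium lift-out insert: basin 98 (x) x 110 (y) x 36 mm, 0.22 kg; side flanges 132 mm over both (x), resting on the tub's side rims. The point is 29 mm above its underside, 26 mm above its inner floor; in place at x 0, y -30, z 93 mm in the tub's frame (play: x +-7, y -6 to +25 mm). Nuts lie beneath
- tray: fixed blue open tray in front of the tub, 320 (x) x 200 (y) x 22 mm, walls and floor 5 mm; origin on the bench under its centre, axes roughly as the stand's
- rivet_box_mid (a point): pale cardboard box 55 (x) x 84 (y) x 34 mm, 0.25 kg; its centre, 17 mm above its underside. May be absent; else starts in the tray
- brass_tin_mid (a point): brass-coloured open round tin, 56 mm across, 39 mm tall, 0.12 kg; its centre, 19.5 mm above its underside. May be absent; else starts in the tray
- steel_tin_mid (a point): grey ribbed open round tin, 62 mm across (65 over its rim and ribs), 86 mm tall, 0.12 kg; its centre, 43 mm above its underside. May be absent; else starts in the tray
- nut_1_mid (a point): large steel hex nut, 30 mm across flats (flats face 30, 90, 150 degrees from its x axis), 16 mm thick along its z, 60 g; its centre. May be absent; starts on the floor of the tub under the insert
- nut_2_mid (a point): large steel hex nut, 30 mm across flats (flats face 30, 90, 150 degrees from its x axis), 16 mm thick along its z, 60 g; its centre. May be absent; starts on the floor of the tub under the insert
- nut_3_mid (a point): large steel hex nut, 30 mm across flats (flats face 30, 90, 150 degrees from its x axis), 16 mm thick along its z, 60 g; its centre. May be absent; starts on the floor of the tub under the insert
- nut_4_mid (a point): large steel hex nut, 30 mm across flats (flats face 30, 90, 150 degrees from its x axis), 16 mm thick along its z, 60 g; its centre. May be absent; starts on the floor of the tub under the insert
- nut_5_mid (a point): large steel hex nut, 30 mm across flats (flats face 30, 90, 150 degrees from its x axis), 16 mm thick along its z, 60 g; its centre. May be absent; starts on the floor of the tub under the insert
- nut_6_mid (a point): large steel hex nut, 30 mm across flats (flats face 30, 90, 150 degrees from its x axis), 16 mm thick along its z, 60 g; its centre. May be absent; starts on the floor of the tub under the insert
- oil_can_mid (a point): yellow pear-shaped oil can with a long thin spout, 74 mm wide, 186 mm tall; bystander, point 90 mm above its foot; to be left alone
- pliers_mid (a point): dark iron pliers, 61 x 188 x 12 mm, lying flat; bystander, point half-way up; to be left alone
- notebook_mid (a point): black notebook, 160 x 106 x 17 mm; bystander, point half-way up; to be left alone

How it is judged:
By the outcome, as a careful person would: the job done as asked, in the order asked, and still so for the second after the job is handed in, with the robot touching nothing.
Of rivet_box, brass_tin, steel_tin only 1 to 3 are there at a start; the rules pass over those that are not, and their reading is None.
Of nut_1, nut_2, nut_3, nut_4, nut_5, nut_6 only 3 to 6 are there at a start; the rules pass over those that are not, and their reading is None.
At some moment in a run one of rivet_box, brass_tin, steel_tin may be knocked a few centimetres aside while the robot is not near it.
Once in a run the grip may slacken for a moment while it holds something.
It also fails if it takes over 210 s, if anything falls off the work surface, if the arm or the gripper's body presses on something with over 40 N, if the wrist force passes 120 N, or if a joint passes its speed limit or range.

## Robot

A 6-joint arm with a two-finger parallel gripper is mounted at the origin on a cart in front of the work surface, level with it; the furniture and walls round the work are solid. World frame = base frame: x ahead of the robot, y to its left, z up, the work surface at z = 0. Lengths are in m, angles in rad, forces in N, time in s.
With the tool pointing down it reaches from about 0.35 to 0.775 m from the base axis. Payload 5.5 kg.
Tool frame: the origin (TCP) lies midway between the tips of the shut fingers; the grasp point (between the pads) lies 19 mm behind it; z points along the fingers, y is the line along which they close (so a half turn about z gives the same grasp; the last joint's range is limited). The gripper opens to 85 mm and grips with 20 to 120 N. Pads are 22 mm wide; open, the fingers measure 114 mm over their backs; the gripper's body (76 mm by 85 mm) begins 54 mm behind the grasp point. The pads swing forward as they close: fully open they stand 13 mm farther back than shut.
Start: joints at [-1.363, 0.313, 0.046, 1.304, 0, 1.431], TCP at [0.196, -0.541, 0.231] pointing down, gripper open.
Joint ranges: [-2.76, 2.76], [-0.86, 1.69], [-1.03, 1.26], [-2.2, 2.34], [-1.47, 1.5], [-3.14, 3.14]. Speed limits (rad/s): [2.57, 2.57, 3.14, 3.14, 3.14, 3.14].

## Interface

Orientations are given as a unit quaternion [x, y, z, w].
In Python, from plant import env gives the robot as it stands.
- The arm moves only by the tool carry_out, never from a script. Its argument "rows" is a list of rows, each a list of 5 numbers: the shift along the tool's x, y, z in m, then the turn about the tool's z in degrees, then the opening, from 0 (shut) to 1 (fully open). A call has 1 to 12 rows; each row is the pose to reach, as a shift and turn from the pose commanded when the call began, along the tool's axes at that moment; what a row does not reach only later rows make up. A row lasts 1/12 s, in which the tool goes at most 41.7 mm and 7.16 degrees, less where a joint would pass 70% of its speed; a pose out of reach is approached as far as the arm can. A call with a gripper value outside its range is refused whole. The fingers move at their own pace and stop on an object; "squeeze" is the grip in N (left out, the last holds). Time passes only in rows, so rows that repeat a pose let the fingers close. It gives the time, the measured TCP pose, the force, the opening and the grip force at its end, in the units of the state.
- env.sense(): the state, without advancing time (a new reading comes with each control period).
- env.read_camera(name): name is "scene" or "top" or "wrist"; returns the picture (420x560x3 uint8, blue, green, red); there is no depth.
- env.get_calibration(name): a dict with "intrinsics" (3x3 intrinsics, pixels), "world_from_camera" (4x4, takes a point from camera to world coordinates); the wrist camera has in their place "T_tool_cam" (4x4, takes a point from camera to tool coordinates, whose origin is the TCP and whose axes are the flange's). Camera axes: x right, y down, z forward; pixel columns grow to the right and rows downward; lengths in m; the calibration is good to about 2 mm. The wrist camera is an equidistant fisheye: a pixel r from the principal point sees the ray r / f radians off the axis. A picture is of the moment at which its call begins: read the wrist's pose just before it. get_calibration takes no time and is no camera call.
- env.close_job(): hands the job in; it is judged then, once.
The state is a dict: "t": time; "joint_positions": joint angles; "dq": joint speeds; "tau": joint torques, N m; "ee_pos": TCP position; "eef_rot": TCP orientation; "contact_force": force on the tool from outside, world axes, zero at the start; "torque": the same for the moment, N m; "finger_gap": opening from 0.0 (shut) to 1.0 (fully open); "grip_force": force on a finger pad.
Only numpy, scipy, OpenCV 4.12 (cv2) and the standard library are available. Lean on these libraries where they do the work, as an engineer would, in place of code of your own. Each camera call takes 0.05 s, during which the arm holds its last target. There are 200 camera calls.

## Working session

There is one attempt and no reset: what is moved stays moved. The work goes in short steps, Python scripts to look and compute and a tool call to move; the robot and the scene stay as the last step left them, time stands still between calls to the robot, and variables do not carry over. Pictures are saved under pics/ and viewed, at most 14 in all, crops included, and the job is handed in when it is done.

Besides the shell and the picture viewer there is one more tool, called after "Request:" in YAML: its name, and indented under it one key for each argument. carry_out: Moves the arm, as the interface text tells. Its arguments: {"type":"object","properties":{"rows":{"type":"array","items":{"type":"array","items":{"type":"number"}}},"squeeze":{"type":"number"}},"required":["rows"]}

```bash
ls; mkdir -p pics
python3 - <<'E'
from plant import env
import cv2,numpy as np
s=env.sense();print(s)
a=env.read_camera("scene");b=env.read_camera("top")
cv2.imwrite("pics/s0.png",a);cv2.imwrite("pics/t0.png",b)
for n in("scene","top","wrist"):print(n,env.get_calibration(n))
E
```

```text
pics
{'t': 0.0, 'joint_positions': array([-1.36260079e+00,  3.14046824e-01,  4.49430892e-02,  1.30358094e+00,
        3.72960965e-05,  1.43116892e+00]), 'dq': array([-0.00032409, -0.00015239,  0.00151202, -0.00099022, -0.00022914,
        0.00196664]), 'tau': array([-3.92864576e-04, -4.80628610e+01,  2.98532850e+01,  1.94053422e-02,
       -1.68742554e-04,  4.24206888e-06]), 'ee_pos': array([ 0.19586831, -0.54005939,  0.23036778]), 'eef_rot': array([ 9.84915041e-01,  1.73036037e-01, -1.37266982e-05, -9.44258334e-04]), 'contact_force': array([ 0.26768804,  0.39949959, -0.54501059]), 'torque': array([-0.02381802,  0.02364715,  0.01693757]), 'grip_force': 0.0, 'finger_gap': 1.0033951796136173}
scene {'intrinsics': array([[464.59459823,   0.        , 283.11793319],
       [  0.        , 464.59459823, 211.4118597 ],
       [  0.        ,   0.        ,   1.        ]]), 'world_from_camera': array([[-0.86900832, -0.33138822,  0.36743214, -0.02128386],
       [-0.49442031,  0.55258187, -0.67097082,  0.99376513],
       [ 0.01931548, -0.76474514, -0.64404331,  1.22075539],
       [ 0.        ,
[... 315 characters left out ...]
696,  0.0242386 ,  0.00885728, -0.11994682],
       [-0.01131151, -0.10306692, -0.9946101 ,  1.59950546],
       [ 0.        ,  0.        ,  0.        ,  1.        ]])}
wrist {'intrinsics': array([[325.1922621 ,   0.        , 278.33407235],
       [  0.        , 325.1922621 , 207.93642429],
       [  0.        ,   0.        ,   1.        ]]), 'T_tool_cam': array([[-4.00949379e-04, -9.60640728e-01, -2.77793505e-01,
         6.99091965e-02],
       [ 9.99999402e-01, -6.67868482e-04,  8.66228046e-04,
        -5.99036577e-04],
       [-1.01766347e-03, -2.77792992e-01,  9.60640421e-01,
        -1.42215766e-01],
       [ 0.00000000e+00,  0.00000000e+00,  0.00000000e+00,
         1.00000000e+00]])}
```

View pics/s0.png

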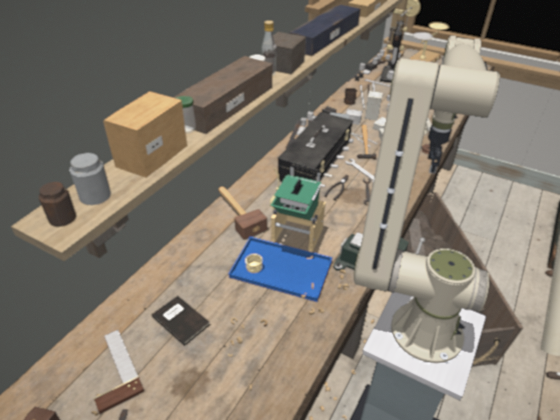

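View pics/t0.png

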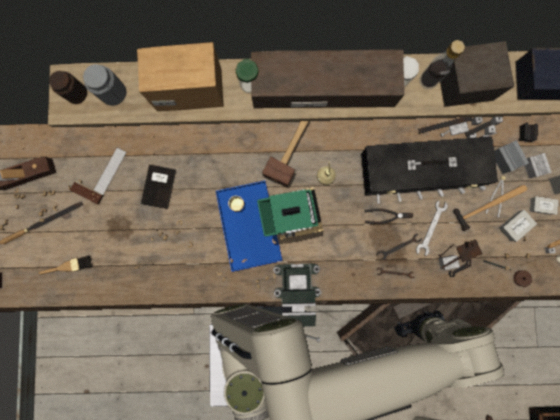

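```bash
cat > h.py <<'E'
import cv2,numpy as np
from plant import env
from scipy.spatial.transform import Rotation as R
def ray(name,px,pose=None):
    c=env.get_calibration(name);K=c["intrinsics"]
    px=np.atleast_2d(np.asarray(px,float));x=(px[:,0]-K[0,2])/K[0,0];y=(px[:,1]-K[1,2])/K[1,1]
    if name!="wrist":
        T=c["world_from_camera"];d=np.c_[x,y,np.ones(len(x))]
    else:
        r=np.hypot(x,y)+1e-12;d=np.c_[np.sin(r)*x/r,np.sin(r)*y/r,np.cos(r)]
        T=pose@c["T_tool_cam"]
    d=d@T[:3,:3].T;return T[:3,3],d
def onz(name,px,z,pose=None):
    o,d=ray(name,px,pose);return o+d*((z-o[2])/d[:,2])[:,None]
def tri(n1,p1,n2,p2,pose=None):
    o1,d1=ray(n1,p1,pose);o2,d2=ray(n2,p2,pose);out=[]
    for a,b in zip(d1,d2):
        st=np.linalg.lstsq(np.c_[a,-b],o2-o1,rcond=None)[0]
        out.append((o1+a*st[0]+o2+b*st[1])/2)
    return np.array(out)
def pose():
    s=env.sense();T=np.eye(4);T[:3,:3]=R.from_quat(s["eef_rot"]).as_matrix();T[:3,3]=s["ee_pos"];return T
def proj(name,P,pose=None):
    c=env.get_calibration(name);K=c["intrinsics"];T=c["world_from_camera"] if name!="wrist" else pose@c["T_tool_cam"]
    p=(np.atleast_2d(P)-T[:3,3])@T[:3,:3]
    if name=="wrist":
        r=np.hypot(p[:,0],p[:,1])+1e-12;th=np.arctan2(r,p[:,2]);q=p[:,:2]/r[:,None]*th[:,None]
    else:q=p[:,:2]/p[:,2:]
    return q*[K[0,0],K[1,1]]+K[:2,2]
def rel(target,yawdir=None):
    "shift in tool axes to get TCP to target; turn to bring tool y along yawdir"
    T=pose();d=T[:3,:3].T@(np.array(target)-T[:3,3]);t=None
    if yawdir is not None:
        v=T[:3,:3].T@np.r_[yawdir,0];t=np.degrees(np.arctan2(v[1],v[0]))-90
        t=(t+90)%180-90
    return np.round(d,4),t
def crop(img,x0,y0,x1,y1,name,k=4):
    cv2.imwrite(name,cv2.resize(img[y0:y1,x0:x1],None,fx=k,fy=k,interpolation=cv2.INTER_CUBIC))
E
python3 - <<'E'
from h import *
a=cv2.imread("pics/s0.png");b=cv2.imread("pics/t0.png")
c1=cv2.resize(a[160:310,215:350],None,fx=4,fy=4,interpolation=cv2.INTER_CUBIC)[:, :400*2]
c2=cv2.resize(b[160:280,205:345],None,fx=4,fy=4,interpolation=cv2.INTER_CUBIC)
cv2.imwrite("pics/s0c.png",c1);cv2.imwrite("pics/t0c.png",c2)
hsv=cv2.cvtColor(b,cv2.COLOR_BGR2HSV)
m=cv2.inRange(hsv,(105,150,60),(125,255,255))
m[:150]=0
n,l,st,ce=cv2.connectedComponentsWithStats(m);i=1+st[1:,4].argmax()
hull=cv2.convexHull(np.argwhere(l==i)[:,::-1].astype(np.int32));r=cv2.minAreaRect(hull)
ap=cv2.approxPolyDP(hull,4,True)[:,0]
print(ap,onz("top",ap,0.022))
E
```

```text
[[280 259]
 [232 270]
 [218 191]
 [264 182]] [[ 0.3937868  -0.11690101  0.022     ]
 [ 0.35624936  0.06773374  0.022     ]
 [ 0.66268741  0.11876839  0.022     ]
 [ 0.69373175 -0.06160878  0.022     ]]
```

View pics/t0c.png

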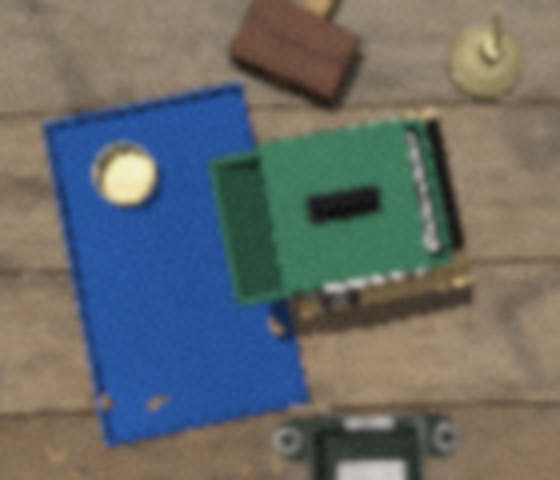

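View pics/s0c.png

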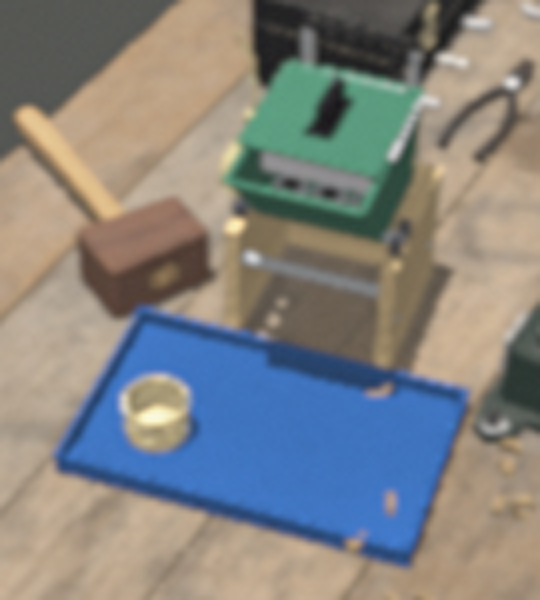

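Run:
```python
from h import *
b=cv2.imread("pics/t0.png");a=cv2.imread("pics/s0.png")
hsv=cv2.cvtColor(b,cv2.COLOR_BGR2HSV)
def comps(m,off=(0,0)):
    n,l,st,ce=cv2.connectedComponentsWithStats(m);return [(st[i],ce[i]) for i in range(1,n) if st[i,4]>8]
# tin
m=cv2.inRange(hsv,(15,40,120),(35,255,255));r=m*0;r[188:222,222:250]=m[188:222,222:250]
for s,c in comps(r):print("tin",s,c,onz("top",c,.035))
# fin and bar
g=b.max(axis=2)
m=((g<45)*255).astype(np.uint8)
r=m*0;r[198:222,278:304]=m[198:222,278:304]
for s,c in comps(r):print("fin",s,c,onz("top",c,.267))
r=m*0;r[185:228,308:324]=m[185:228,308:324]
for s,c in comps(r):print("bar",s,c,onz("top",c,.275))
m=cv2.inRange(hsv,(65,90,60),(90,255,255));r=m*0;r[185:240,250:325]=m[185:240,250:325]
k=max(cv2.findContours(r,0,2)[0],key=cv2.contourArea);h=cv2.approxPolyDP(cv2.convexHull(k),3,True)[:,0];print(h,onz("top",h,.24))
m=((g<55)*255).astype(np.uint8);r=m*0;r[160:212,138:180]=m[160:212,138:180]
for s,c in comps(r):
  if s[4]>100:print("nb",s,onz("top",[s[:2],s[:2]+s[2:4]],.017))
for n,p in dict(mallet=(280,172),oil=(326,173),pliers0=(362,215),pl1=(412,216),wr=(378,250),vise0=(272,263),vise1=(322,303),brush=(92,262),edge=(150,305),ham=(100,195)).items():print(n,onz("top",p,.01)[0].round(3))
```

```text
tin [229 197  15  14 150] [236.13333333 203.72666667] [[0.60950988 0.04715928 0.035     ]]
fin [283 207  16   8  86] [290.48837209 210.87209302] [[ 0.5557096  -0.15550791  0.267     ]]
bar [312 191   8  31  62] [315.75806452 206.01612903] [[ 0.56886768 -0.23798691  0.275     ]]
[[311 193]
 [315 225]
 [264 234]
 [258 200]
 [300 191]] [[ 0.61667945 -0.22662309  0.24      ]
 [ 0.50899437 -0.23647539  0.24      ]
 [ 0.4831084  -0.066139    0.24      ]
 [ 0.597401   -0.04831074  0.24      ]
 [ 0.62436275 -0.1899483   0.24      ]]
nb [142 166  33  42 829] [[0.77056337 0.41938368 0.017     ]
 [0.60057151 0.28826432 0.017     ]]
mallet [ 0.734 -0.125  0.01 ]
oil [ 0.725 -0.306  0.01 ]
pliers0 [ 0.556 -0.44   0.01 ]
pl1 [ 0.548 -0.634  0.01 ]
wr [ 0.419 -0.496  0.01 ]
vise0 [ 0.379 -0.086  0.01 ]
vise1 [ 0.223 -0.273  0.01 ]
brush [0.399 0.612 0.01 ]
edge [0.23  0.385 0.01 ]
ham [0.66  0.587 0.01 ]
```

Run:
```python
from h import *
print(rel([.196,-.54,.36]),rel([.59,-.06,.40],[.82,-.57]))
```

```text
(array([ 0.0002, -0.0003, -0.1295]), None) (array([ 0.5342, -0.3173, -0.1688]), np.float64(-35.27119723194833))
```

Request:
carry_out:
  rows:
    - [0,0,-0.04,0,1]
    - [0,0,-0.08,0,1]
    - [0,0,-0.12,-5,1]
    - [0.03,-0.02,-0.15,-10,1]
    - [0.06,-0.036,-0.17,-15,1]
    - [0.09,-0.053,-0.17,-20,1]
    - [0.12,-0.07,-0.17,-25,1]
    - [0.15,-0.09,-0.17,-30,1]
    - [0.18,-0.107,-0.17,-35,1]
    - [0.21,-0.125,-0.17,-35,1]
    - [0.24,-0.143,-0.17,-35,1]
    - [0.27,-0.16,-0.17,-35,1]
  squeeze: 40

```text
t: 1.1
ee_pos: [0.3959, -0.2964, 0.4011]
eef_rot: [0.887, 0.461, -0.0, -0.0]
contact_force: [1.3, -1.2, -0.1]
finger_gap: 1.001
grip_force: 0.0
```

Run:
```python
from h import *
print(rel([.57,-.06,.40],[.82,-.57]),env.sense()['joint_positions'].round(2))
```

```text
(array([0.2935, 0.0066, 0.0011]), np.float64(-0.27164847608820253)) [-0.81  0.17  0.27  1.67 -0.    1.38]
```

Request:
carry_out:
  rows:
    - [0.04,0,0,0,1]
    - [0.08,0.001,0,0,1]
    - [0.12,0.002,0,0,1]
    - [0.16,0.003,0,0,1]
    - [0.2,0.004,0,0,1]
    - [0.24,0.006,0,0,1]
    - [0.275,0.007,0,0,1]
    - [0.29,0.007,0,0,1]
    - [0.293,0.007,0,0,1]
    - [0.293,0.007,0,0,1]

```text
t: 1.93
ee_pos: [0.5697, -0.0614, 0.4004]
eef_rot: [0.887, 0.462, -0.001, -0.0]
contact_force: [-0.3, -1.3, 0.7]
finger_gap: 1.003
grip_force: 0.0
```

Run:
```python
from h import *
T=pose();w=env.read_camera("wrist");cv2.imwrite("pics/w0.png",w);np.save("w0.npy",T)
print(proj("wrist",[[.61,.047,.04],[.556,-.155,.267],[.569,-.238,.275]],T))
```

```text
[[259.938266    89.35759842]
 [322.97751273 282.22626001]
 [374.18385569 333.02752837]]
```

View pics/w0.png

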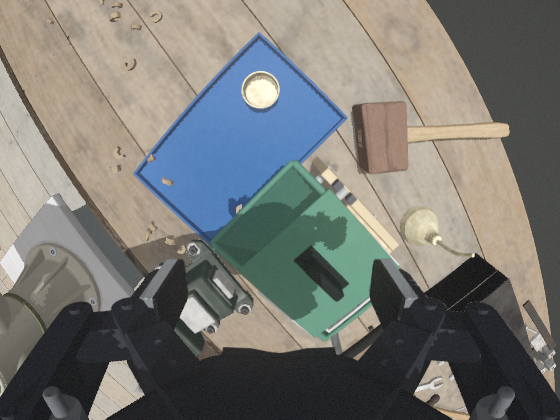

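Run:
```python
from h import *
T=np.load("w0.npy");w=cv2.imread("pics/w0.png");hsv=cv2.cvtColor(w,cv2.COLOR_BGR2HSV)
c=onz("wrist",[(259,34),(347,117),(135,173)],.022,T);print("tray",c,np.linalg.norm(c[0]-c[1]),np.linalg.norm(c[0]-c[2]))
m=cv2.inRange(hsv,(15,40,90),(35,255,255));r=m*0;r[60:120,230:290]=m[60:120,230:290]
k=max(cv2.findContours(r,0,2)[0],key=cv2.contourArea);e=cv2.minEnclosingCircle(k);print("tin",e,onz("wrist",[e[0]],.044,T))
g=w.max(axis=2);m=((g<45)*255).astype(np.uint8);r=m*0;r[235:305,290:355]=m[235:305,290:355]
k=max(cv2.findContours(r,0,2)[0],key=cv2.contourArea);print(cv2.minAreaRect(k)); bx=cv2.boxPoints(cv2.minAreaRect(k));print("fin",bx,onz("wrist",bx,.267,T))
m=cv2.inRange(hsv,(65,60,40),(95,255,255));r=m*0;r[150:345,205:420]=m[150:345,205:420]
k=max(cv2.findContours(r,0,2)[0],key=cv2.contourArea);h=cv2.approxPolyDP(cv2.convexHull(k),4,True)[:,0];print(h,onz("wrist",h,.24,T))
crop(w,200,140,400,345,"pics/w0c.png",3)
```

```text
tray [[ 0.66116304  0.12469772  0.022     ]
 [ 0.69961236 -0.06554942  0.022     ]
 [ 0.35483566  0.06719139  0.022     ]] 0.19409359372693655 0.3116784172132414
tin ((260.1470642089844, 89.5), 18.481592178344727) [[0.61012639 0.04623516 0.044     ]]
((312.5000305175781, 265.5000305175781), (33.941123962402344, 18.384777069091797), 45.0)
fin [[294.00003 260.00003]
 [307.00003 247.00003]
 [331.00003 271.00003]
 [318.00003 284.00003]] [[ 0.54646693 -0.11864366  0.267     ]
 [ 0.56367093 -0.11457401  0.267     ]
 [ 0.56879811 -0.14906398  0.267     ]
 [ 0.55100242 -0.1538083   0.267     ]]
[[294 160]
 [334 194]
 [399 268]
 [367 308]
 [326 340]
 [312 335]
 [210 245]] [[ 0.59777311 -0.04525008  0.24      ]
 [ 0.61111963 -0.09446775  0.24      ]
 [ 0.62772056 -0.20633237  0.24      ]
 [ 0.57369668 -0.22963071  0.24      ]
 [ 0.51200039 -0.24069732  0.24      ]
 [ 0.50279881 -0.22394305  0.24      ]
 [ 0.47908705 -0.06747616  0.24      ]]
```

View pics/w0c.png

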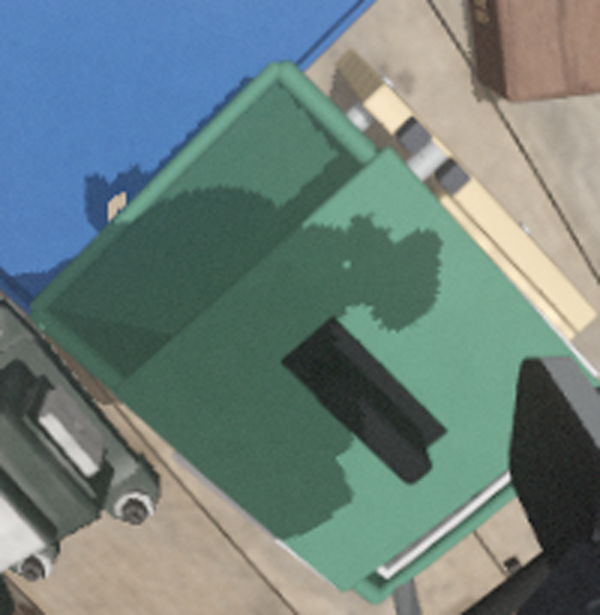

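Run:
```python
from h import *
T=np.load("w0.npy")
p=np.array([(388,152),(122,382),(345,590)])/3+[200,140]
c=onz("wrist",p,.241,T);print(c)
fr=c[0]-c[1];sd=c[1]-c[2];print(np.linalg.norm(fr),np.linalg.norm(sd),np.degrees(np.arctan2(fr[1],fr[0])),np.degrees(np.arctan2(sd[1],sd[0]))-90,"ctr",(c[0]+c[2])/2)
q=np.array([(282,62),(35,310)])/3+[200,140];l=onz("wrist",q,.234,T);d=l[0]-l[1];print("lip",l,np.degrees(np.arctan2(d[1],d[0])),l.mean(0))
print("tin",rel([.610,.0465,.12]), "down")
# fin triangulation of top camera already; project candidate
for C in ([.556,-.155],[.558,-.152]):print(proj("wrist",[C+[.267],C+[.241]],T),proj("top",[C+[.267]]),proj("scene",[C+[.267]]))
```

```text
[[ 0.60913564 -0.0887929   0.241     ]
 [ 0.4903706  -0.10510659  0.241     ]
 [ 0.50462127 -0.22750849  0.241     ]]
0.11988023374880305 0.12322867319574177 7.821262198178571 6.640777244899894 ctr [ 0.55687845 -0.1581507   0.241     ]
lip [[ 0.59717302 -0.04661299  0.234     ]
 [ 0.47917522 -0.06828294  0.234     ]] 10.406248958136134 [ 0.53817412 -0.05744796  0.234     ]
tin (array([ 0.1128, -0.0288,  0.2807]), None) down
[[322.97751273 282.22626001]
 [319.91624713 270.11842451]] [[290.33093337 210.78756699]] [[297.04741805 183.27949451]]
[[323.10789681 278.9936375 ]
 [320.01440066 267.04334553]] [[289.39885884 210.20187404]] [[296.12079229 183.54662122]]
```

Request:
carry_out:
  rows:
    - [0.04,-0.01,0,0,0.9]
    - [0.08,-0.02,0.02,0,0.9]
    - [0.11,-0.028,0.06,0,0.9]
    - [0.113,-0.029,0.1,0,0.9]
    - [0.113,-0.029,0.14,0,0.9]
    - [0.113,-0.029,0.18,0,0.9]
    - [0.113,-0.029,0.22,0,0.9]
    - [0.113,-0.029,0.26,0,0.9]
    - [0.113,-0.029,0.29,0,0.9]
    - [0.113,-0.029,0.31,0,0.9]
    - [0.113,-0.029,0.31,0,0.9]
    - [0.113,-0.029,0.31,0,0.9]

```text
t: 2.98
ee_pos: [0.6093, 0.0453, 0.0908]
eef_rot: [0.888, 0.46, -0.001, -0.001]
contact_force: [1.2, -0.5, 0.5]
finger_gap: 0.899
grip_force: 0.0
```

Run:
```python
from h import *
T=pose();w=env.read_camera("wrist");cv2.imwrite("pics/w1.png",w);hsv=cv2.cvtColor(w,cv2.COLOR_BGR2HSV)
m=cv2.inRange(hsv,(15,40,90),(35,255,255));pp=proj("wrist",[.61,.0465,.044],T)[0]
x,y=pp.astype(int);r=m*0;r[y-75:y+75,x-75:x+75]=m[y-75:y+75,x-75:x+75]
k=max(cv2.findContours(r,0,2)[0],key=cv2.contourArea);e=cv2.fitEllipse(k);print(pp,e,onz("wrist",[e[0]],.044,T)); print(T[:3,3])
```

```text
[279.32225216 229.82953657] ((279.3991394042969, 222.8152618408203), (88.60606384277344, 94.03227233886719), 177.59117126464844) [[0.61267894 0.05022139 0.044     ]]
[0.60931546 0.04526435 0.0908114 ]
```

Request:
carry_out:
  rows:
    - [0.003,0,0.03,0,0.9]
    - [0.003,0,0.055,0,0.9]
    - [0.003,0,0.071,0,0.9]
    - [0.003,0,0.071,0,0.9]
    - [0.003,0,0.071,0,0.5]
    - [0.003,0,0.071,0,0.5]
    - [0.003,0,0.071,0,0.5]
    - [0.003,0,0.071,0,0.5]
    - [0.003,0,0.071,0,0.5]
    - [0.003,0,0.071,0,0.5]
  squeeze: 30

```text
t: 3.87
ee_pos: [0.6144, 0.0489, 0.0233]
eef_rot: [0.887, 0.461, 0.002, 0.001]
contact_force: [-1.7, 0.3, 7.4]
finger_gap: 0.62
grip_force: 32.3
```

Run:
```python
from h import *
print(pose()[:3,3],rel([.36,.26,.12]),rel([.36,.26,.013]))
```

```text
[0.61442901 0.04894022 0.02333991] (array([ 0.0267, -0.3291, -0.098 ]), None) (array([ 0.0265, -0.3296,  0.009 ]), None)
```

Request:
carry_out:
  rows:
    - [0,0,-0.03,0,0.5]
    - [0,0,-0.07,0,0.5]
    - [0,-0.02,-0.09,0,0.5]
    - [0,-0.06,-0.1,0,0.5]
    - [0,-0.1,-0.1,0,0.5]
    - [0,-0.14,-0.1,0,0.5]
    - [0,-0.18,-0.1,0,0.5]
    - [-0.004,-0.22,-0.1,0,0.5]
    - [-0.006,-0.26,-0.1,0,0.5]
    - [-0.006,-0.29,-0.1,0,0.5]
    - [-0.006,-0.306,-0.08,0,0.5]
    - [-0.006,-0.306,-0.05,0,0.5]

```text
t: 4.87
ee_pos: [0.3584, 0.2227, 0.0733]
eef_rot: [0.886, 0.463, 0.004, 0.0]
contact_force: [0.2, 0.4, -3.0]
finger_gap: 0.626
grip_force: 32.6
```

Request:
carry_out:
  rows:
    - [0,0,0.025,0,0.5]
    - [0,0,0.042,0,0.5]
    - [0,0,0.052,0,0.5]
    - [0,0,0.053,0,0.5]
    - [0,0,0.053,0,0.5]
    - [0,0,0.053,0,0.9]
    - [0,0,0.053,0,0.9]
    - [0,0,0.053,0,0.9]
    - [0,0,0.03,0,0.9]
    - [0,0,0,0,1]
    - [0,0,-0.04,0,1]
    - [0,0,-0.08,0,1]

```text
t: 5.87
ee_pos: [0.3576, 0.2197, 0.1517]
eef_rot: [0.887, 0.461, -0.001, -0.0]
contact_force: [1.5, 0.2, 0.5]
finger_gap: 0.996
grip_force: 0.0
```

Run:
```python
from h import *
t=np.radians(9);print(pose()[:3,3],rel([.557,-.156,.40],[np.cos(t),np.sin(t)]),env.sense()['joint_positions'].round(2))
b=env.read_camera("top");cv2.imwrite("pics/t1.png",b)
hsv=cv2.cvtColor(b,cv2.COLOR_BGR2HSV);m=cv2.inRange(hsv,(15,40,120),(35,255,255))
print(proj("top",[.36,.22,.03]));x,y=proj("top",[.36,.22,.03])[0].astype(int)
r=m*0;r[y-12:y+12,x-12:x+12]=m[y-12:y+12,x-12:x+12];print(r.sum()/255,cv2.mean(b,r)[:3],np.argwhere(r).mean(0))
```

```text
[0.35758871 0.21973217 0.151704  ] (array([-0.1932,  0.379 , -0.2483]), np.float64(-44.080030121287216)) [ 0.36  0.06 -0.47  1.04 -0.    2.54]
[[191.84142717 270.02967949]]
208.0 (127.04326923076924, 163.1778846153846, 176.11057692307693) [268.42307692 192.875     ]
```

Request:
carry_out:
  rows:
    - [0,0,-0.04,0,1]
    - [0,0,-0.08,-5,1]
    - [-0.01,0.02,-0.12,-10,1]
    - [-0.027,0.053,-0.155,-15,1]
    - [-0.044,0.086,-0.19,-20,1]
    - [-0.06,0.118,-0.215,-25,1]
    - [-0.077,0.152,-0.23,-30,1]
    - [-0.094,0.185,-0.22,-35,1]
    - [-0.111,0.218,-0.21,-40,1]
    - [-0.128,0.251,-0.2,-44,1]
    - [-0.145,0.284,-0.19,-44,1]
    - [-0.162,0.318,-0.18,-44,1]

```text
t: 6.92
ee_pos: [0.5247, -0.0945, 0.3314]
eef_rot: [0.65, 0.76, 0.0, 0.001]
contact_force: [1.8, 0.6, -0.3]
finger_gap: 1.001
grip_force: 0.0
```

Request:
carry_out:
  rows:
    - [-0.02,0.01,0,0,1]
    - [-0.044,0.02,0,0,1]
    - [-0.065,0.022,0,0,1]
    - [-0.065,0.022,0,0,1]
    - [-0.065,0.022,0,0,1]

```text
t: 7.33
ee_pos: [0.5559, -0.1541, 0.3307]
eef_rot: [0.651, 0.759, -0.0, -0.0]
contact_force: [0.2, 1.7, 0.1]
finger_gap: 1.001
grip_force: 0.0
```

Run:
```python
from h import *
T=pose();w=env.read_camera("wrist");cv2.imwrite("pics/w2.png",w);np.save("w2.npy",T);print(T[:3,3])
cv2.imwrite("pics/w2c.png",cv2.resize(w[80:330,130:430],None,fx=2,fy=2))
print(proj("wrist",[[.557,-.156,.267]],T))
```

```text
[ 0.55591448 -0.15414075  0.33072782]
[[280.52177308 226.8486314 ]]
```

View pics/w2c.png

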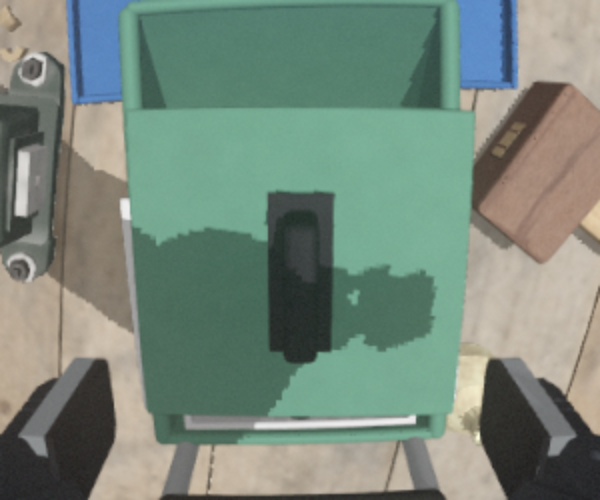

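Run:
```python
from h import *
T=np.load("w2.npy");f=lambda p:np.array(p)/2+[130,80]
print(onz("wrist",f([(301,193),(300,352)]),.243,T), onz("wrist",f([(301,225),(300,358)]),.267,T))
c=onz("wrist",f([(128,110),(472,112),(445,415),(148,412)]),.241,T);print(c,c.mean(0))
l=onz("wrist",f([(122,10),(457,3)]),.234,T);d=l[1]-l[0];print(l,l.mean(0),np.degrees(np.arctan2(d[1],d[0])))
d=c[1]-c[0];print(np.degrees(np.arctan2(d[1],d[0])));d=c[2]-c[3];print(np.degrees(np.arctan2(d[1],d[0])))
print("bar",onz("wrist",f([(300,500)]),.275,T),rel([.557,-.155,.243]))
print(2*np.degrees(np.arctan2(.759,.651))-90)
```

```text
[[ 0.55250331 -0.12655457  0.243     ]
 [ 0.56175317 -0.18813119  0.243     ]] [[ 0.55332559 -0.13261424  0.267     ]
 [ 0.5603327  -0.17957819  0.267     ]]
[[ 0.48586448 -0.105595    0.241     ]
 [ 0.60919642 -0.08716376  0.241     ]
 [ 0.62617299 -0.20925824  0.241     ]
 [ 0.50390958 -0.22678761  0.241     ]] [ 0.55628587 -0.15720115  0.241     ]
[[ 0.47679375 -0.06910359  0.234     ]
 [ 0.59837975 -0.04800251  0.234     ]] [ 0.53758675 -0.05855305  0.234     ] 9.84553722876711
8.499618043287
8.159113712529464
bar [[ 0.56899242 -0.23494097  0.275     ]] (array([-0.002 ,  0.0011,  0.0881]), None)
8.760120910127327
```

Request:
carry_out:
  rows:
    - [-0.002,0.001,0.03,0,1]
    - [-0.002,0.001,0.06,0,1]
    - [-0.002,0.001,0.075,0,1]
    - [-0.002,0.001,0.082,0,1]
    - [-0.002,0.001,0.082,0,0]
    - [-0.002,0.001,0.082,0,0]
    - [-0.002,0.001,0.082,0,0]
    - [-0.002,0.001,0.082,0,0]
    - [-0.002,0.001,0.082,0,0]
    - [-0.002,0.001,0.082,0,0]
    - [-0.002,0.001,0.082,0,0]
    - [-0.002,0.001,0.082,0,0]
  squeeze: 60

```text
t: 8.38
ee_pos: [0.5575, -0.1551, 0.2502]
eef_rot: [0.65, 0.76, 0.0, 0.001]
contact_force: [-1.4, 0.3, 5.4]
finger_gap: 0.126
grip_force: 60.5
```

Run:
```python
from h import *
s=env.sense();print(s['ee_pos'],s['contact_force'],s['grip_force'],s['finger_gap'],rel([.50,-.37,.30]))
```

```text
[ 0.55750837 -0.15506508  0.25023657] [-1.40398719  0.29493592  5.3986402 ] 60.47504425048828 0.12553709314573896 (array([-0.2035, -0.0901, -0.0497]), None)
```

Request:
carry_out:
  rows:
    - [0,0,-0.01,0,0]
    - [0,0,-0.03,0,0]
    - [0,0,-0.055,0,0]
    - [0,0,-0.08,0,0]
    - [0,0,-0.095,0,0]
    - [-0.02,-0.014,-0.1,0,0]
    - [-0.045,-0.031,-0.1,0,0]
    - [-0.07,-0.048,-0.1,0,0]
    - [-0.1,-0.068,-0.1,0,0]
    - [-0.13,-0.089,-0.1,0,0]
    - [-0.16,-0.11,-0.1,0,0]
    - [-0.187,-0.128,-0.1,0,0]

```text
t: 9.38
ee_pos: [0.4583, -0.3611, 0.349]
eef_rot: [0.65, 0.76, -0.0, -0.001]
contact_force: [0.3, 0.1, -2.6]
finger_gap: 0.123
grip_force: 59.5
```

Run:
```python
from h import *
s=env.sense();print(s['ee_pos'],s['contact_force'],s['grip_force'],s['finger_gap'],rel([.46,-.36,.0135]))
a=env.read_camera("scene");T=pose();w=env.read_camera("wrist");cv2.imwrite("pics/w3.png",w)
c=np.hstack([cv2.resize(a[130:290,240:390],(450,480)),cv2.resize(w[60:340,130:430],(350,480))]);cv2.imwrite("pics/c3.png",c)
```

```text
[ 0.45829921 -0.36111218  0.34898175] [ 0.33621226  0.10319121 -2.56560925] 59.4658488035202 0.12348629810793457 (array([0.0006, 0.0021, 0.3355]), None)
```

View pics/c3.png

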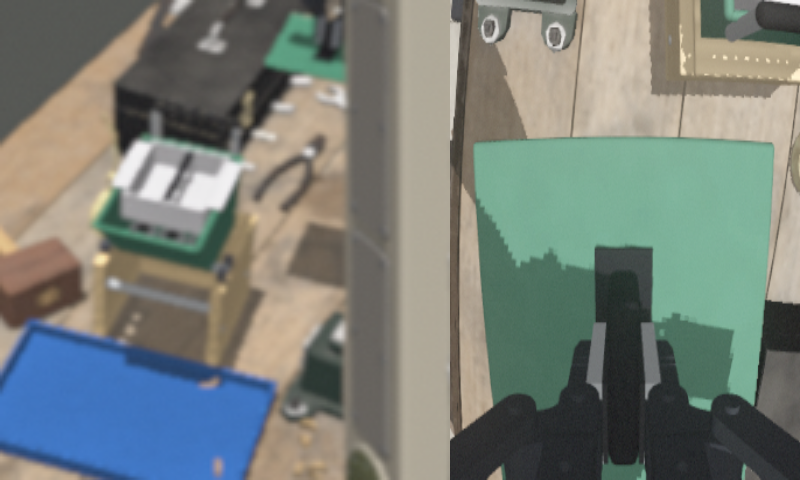

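Request:
carry_out:
  rows:
    - [0,0,0.03,0,0]
    - [0,0,0.06,0,0]
    - [0,0,0.095,0,0]
    - [0,0,0.13,0,0]
    - [0,0,0.165,0,0]
    - [0,0,0.2,0,0]
    - [0,0,0.235,0,0]
    - [0,0,0.265,0,0]
    - [0,0,0.29,0,0]
    - [0,0,0.31,0,0]
    - [0,0,0.318,0,0]
    - [0,0,0.318,0,0]

```text
t: 10.48
ee_pos: [0.4585, -0.3576, 0.0288]
eef_rot: [0.65, 0.76, 0.0, -0.003]
contact_force: [-0.3, -0.3, -1.9]
finger_gap: 0.122
grip_force: 59.4
```

Request:
carry_out:
  rows:
    - [0,0,0.005,0,0]
    - [0,0,0.01,0,0]
    - [0,0,0.014,0,0]
    - [0,0,0.017,0,0]
    - [0,0,0.018,0,0]
    - [0,0,0.018,0,0]

```text
t: 10.98
ee_pos: [0.4598, -0.3597, 0.0135]
eef_rot: [0.65, 0.76, -0.0, 0.0]
contact_force: [-0.6, 1.0, -2.3]
finger_gap: 0.124
grip_force: 59.5
```

Request:
carry_out:
  rows:
    - [0,0,0.001,0,0]
    - [0,0,0.002,0,0]
    - [0,0,0.003,0,0]
    - [0,0,0.003,0,0]
    - [0,0,0.003,0,0]

```text
t: 11.4
ee_pos: [0.4599, -0.3598, 0.0133]
eef_rot: [0.65, 0.76, -0.0, 0.001]
contact_force: [-5.8, 4.4, 17.6]
finger_gap: 0.122
grip_force: 62.2
```

Seated. Release, note pose, rise.

Request:
carry_out:
  rows:
    - [0,0,0,0,0]
    - [0,0,0,0,0]
    - [0,0,0,0,0.5]
    - [0,0,0,0,0.7]
    - [0,0,0,0,0.7]
    - [0,0,-0.03,0,0.7]
    - [0,0,-0.07,0,0.7]
    - [0,0,-0.11,0,0.7]
    - [0,0,-0.15,0,0.5]
    - [0,0,-0.19,0,0.5]
    - [0,0,-0.23,0,0.5]
    - [0,0,-0.27,0,0.5]

```text
t: 12.4
ee_pos: [0.4595, -0.3593, 0.2822]
eef_rot: [0.65, 0.76, -0.0, 0.0]
contact_force: [0.9, -0.5, 0.2]
finger_gap: 0.496
grip_force: 0.0
```

Run:
```python
from h import *
print(pose()[:3,3],rel([.558,-.165,.38]))
```

```text
[ 0.45949248 -0.35930961  0.28215925] (array([ 0.1766,  0.1275, -0.0979]), None)
```

Request:
carry_out:
  rows:
    - [0,0,-0.035,0,0.5]
    - [0.01,0.007,-0.07,0,0.5]
    - [0.03,0.022,-0.09,0,0.5]
    - [0.06,0.043,-0.098,0,0.5]
    - [0.09,0.065,-0.098,0,0.5]
    - [0.12,0.087,-0.098,0,0.5]
    - [0.15,0.108,-0.08,0,0.5]
    - [0.176,0.127,-0.06,0,0.5]
    - [0.176,0.127,-0.05,0,0.5]
    - [0.176,0.127,-0.05,0,0.5]

```text
t: 13.23
ee_pos: [0.5577, -0.1636, 0.3272]
eef_rot: [0.649, 0.761, -0.001, -0.002]
contact_force: [-0.2, -0.7, -1.2]
finger_gap: 0.504
grip_force: 0.0
```

Run:
```python
from h import *
T=pose();w=env.read_camera("wrist");cv2.imwrite("pics/w4.png",w);np.save("w4.npy",T);print(T[:3,3])
cv2.imwrite("pics/w4c.png",cv2.resize(w[80:350,130:430],None,fx=2,fy=2))
print(proj("wrist",[[.558,-.165,.229]],T))
```

```text
[ 0.55767309 -0.16356286  0.32721722]
[[279.8426789  211.57581484]]
```

View pics/w4c.png

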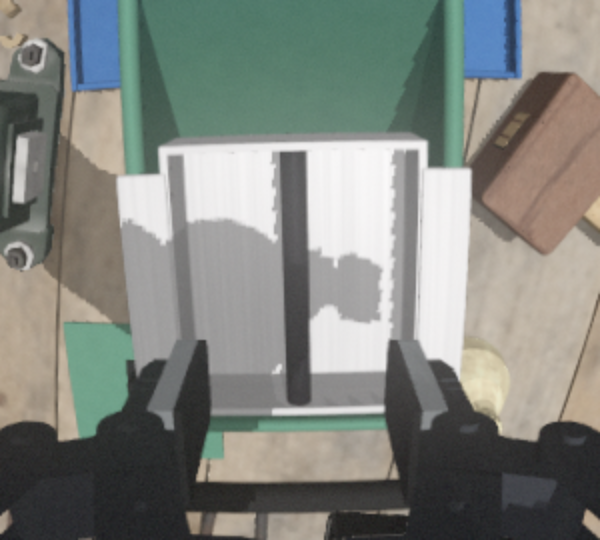

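Run:
```python
from h import *
T=np.load("w4.npy");f=lambda p:np.array(p)/2+[130,80]
c=onz("wrist",f([(292,153),(299,400)]),.233,T);d=c[0]-c[1];print(c,c.mean(0),np.degrees(np.arctan2(d[1],d[0]))-90,np.linalg.norm(d),2*np.degrees(np.arctan2(.761,.649))-90)
m=c.mean(0);print(rel([m[0],m[1],.212]),rel([m[0],m[1],.212],[-d[1],d[0]][::1])[1])
```

```text
[[ 0.54835626 -0.12287261  0.233     ]
 [ 0.56693968 -0.22190218  0.233     ]] [ 0.55764797 -0.1723874   0.233     ] 10.628245563532104 0.10075811533966383 9.083236584815708
(array([-0.0076, -0.0008,  0.1167]), None) -1.59272791975161
```

Request:
carry_out:
  rows:
    - [-0.004,0,0.03,-1,0.5]
    - [-0.004,-0.001,0.06,-1.5,0.5]
    - [-0.004,-0.001,0.09,-1.5,0.5]
    - [-0.004,-0.001,0.105,-1.5,0.5]
    - [-0.004,-0.001,0.114,-1.5,0.5]
    - [-0.004,-0.001,0.114,-1.5,0]
    - [-0.004,-0.001,0.114,-1.5,0]
    - [-0.004,-0.001,0.114,-1.5,0]
    - [-0.004,-0.001,0.114,-1.5,0]
    - [-0.004,-0.001,0.114,-1.5,0]
    - [-0.004,-0.001,0.114,-1.5,0]
  squeeze: 60

```text
t: 14.2
ee_pos: [0.5584, -0.1709, 0.2181]
eef_rot: [0.64, 0.768, 0.0, 0.002]
contact_force: [-0.5, -1.7, 6.6]
finger_gap: 0.089
grip_force: 59.0
```

Run:
```python
from h import *
s=env.sense();print(s['ee_pos'],s['eef_rot'],s['contact_force'],rel([.52,.235,.30]))
```

```text
[ 0.55844019 -0.1709111   0.21814274] [6.40033618e-01 7.68344343e-01 6.74582797e-05 1.98349523e-03] [-0.49180474 -1.73236722  6.58256768] (array([ 0.4059,  0.0358, -0.083 ]), None)
```

Request:
carry_out:
  rows:
    - [0,0,-0.01,0,0]
    - [0,0,-0.03,0,0]
    - [0,0,-0.055,0,0]
    - [0,0,-0.08,0,0]
    - [0.01,0.001,-0.1,0,0]
    - [0.035,0.003,-0.105,0,0]
    - [0.07,0.006,-0.105,0,0]
    - [0.105,0.009,-0.105,0,0]
    - [0.14,0.012,-0.1,0,0]
    - [0.175,0.015,-0.09,0,0]
    - [0.21,0.018,-0.08,0,0]
    - [0.24,0.021,-0.07,0,0]

```text
t: 15.2
ee_pos: [0.5338, 0.0723, 0.2862]
eef_rot: [0.64, 0.769, 0.0, -0.0]
contact_force: [0.5, -0.1, -2.0]
finger_gap: 0.086
grip_force: 58.7
```

Request:
carry_out:
  rows:
    - [0.035,0.003,0.005,0,0]
    - [0.07,0.006,0.02,0,0]
    - [0.105,0.009,0.04,0,0]
    - [0.135,0.012,0.065,0,0]
    - [0.158,0.014,0.09,0,0]
    - [0.166,0.015,0.12,0,0]
    - [0.166,0.015,0.15,0,0]
    - [0.166,0.015,0.18,0,0]
    - [0.166,0.015,0.21,0,0]
    - [0.166,0.015,0.235,0,0]
    - [0.166,0.015,0.252,0,0]
    - [0.166,0.015,0.255,0,0]

```text
t: 16.2
ee_pos: [0.5163, 0.2352, 0.0275]
eef_rot: [0.64, 0.769, -0.003, -0.002]
contact_force: [-0.4, 0.2, -2.7]
finger_gap: 0.087
grip_force: 58.7
```

Request:
carry_out:
  rows:
    - [0,0,0.003,0,0]
    - [0,0,0.006,0,0]
    - [0,0,0.008,0,0]
    - [0,0,0.01,0,0]
    - [0,0,0.011,0,0]
    - [0,0,0.011,0,0]
    - [0,0,0.011,0,0]

```text
t: 16.78
ee_pos: [0.5197, 0.2358, 0.0206]
eef_rot: [0.64, 0.768, 0.0, 0.0]
contact_force: [-0.3, -1.2, -1.3]
finger_gap: 0.088
grip_force: 58.7
```

Request:
carry_out:
  rows:
    - [0,0,0.001,0,0]
    - [0,0,0.002,0,0]
    - [0,0,0.003,0,0]
    - [0,0,0.003,0,0]

```text
t: 17.12
ee_pos: [0.5196, 0.2359, 0.0182]
eef_rot: [0.64, 0.768, 0.0, 0.0]
contact_force: [-2.5, -0.6, 5.6]
finger_gap: 0.086
grip_force: 59.5
```

Request:
carry_out:
  rows:
    - [0,0,0,0,0.3]
    - [0,0,0,0,0.45]
    - [0,0,0,0,0.45]
    - [0,0,-0.02,0,0.45]
    - [0,0,-0.05,0,0.45]
    - [0,0,-0.09,0,0.45]
    - [0,0,-0.13,0,0.45]
    - [0,0,-0.17,0,0.6]
    - [0,0,-0.21,0,0.7]
    - [0,0,-0.25,0,0.8]
    - [0,0,-0.29,0,0.8]
    - [0,0,-0.33,0,0.8]

```text
t: 18.12
ee_pos: [0.519, 0.2357, 0.3493]
eef_rot: [0.64, 0.768, 0.0, 0.0]
contact_force: [0.8, 0.9, -0.3]
finger_gap: 0.802
grip_force: 0.0
```

Run:
```python
from h import *
t=np.radians(99.2);print(pose()[:3,3],rel([.568,-.20,.38],[np.cos(t),np.sin(t)]),env.sense()['joint_positions'].round(2))
```

```text
[0.51900319 0.23569496 0.34928578] (array([-0.4374, -0.0306, -0.0307]), np.float64(-88.77234061378175)) [ 0.29  0.3   0.32  1.59 -0.    1.67]
```

Request:
carry_out:
  rows:
    - [-0.02,-0.001,-0.02,-7,0.8]
    - [-0.055,-0.003,-0.03,-14,0.8]
    - [-0.09,-0.006,-0.04,-21,0.8]
    - [-0.13,-0.009,-0.04,-28,0.8]
    - [-0.17,-0.012,-0.04,-35,0.8]
    - [-0.21,-0.015,-0.04,-42,0.8]
    - [-0.25,-0.018,-0.04,-49,0.8]
    - [-0.29,-0.02,-0.04,-56,0.8]
    - [-0.33,-0.023,-0.04,-63,0.8]
    - [-0.37,-0.026,-0.04,-70,0.8]
    - [-0.41,-0.029,-0.04,-77,0.8]
    - [-0.43,-0.031,-0.04,-84,0.8]

```text
t: 19.12
ee_pos: [0.5667, -0.1956, 0.3868]
eef_rot: [-0.016, 1.0, -0.0, -0.0]
contact_force: [1.3, -0.1, -0.2]
finger_gap: 0.803
grip_force: 0.0
```

Request:
carry_out:
  rows:
    - [0,0,0,-4.8,0.8]
    - [0,0,0,-4.8,0.8]

```text
t: 19.28
ee_pos: [0.5667, -0.1951, 0.386]
eef_rot: [-0.055, 0.998, 0.0, -0.001]
contact_force: [0.9, 0.4, -0.3]
finger_gap: 0.8
grip_force: 0.0
```

Run:
```python
from h import *
T=pose();w=env.read_camera("wrist");cv2.imwrite("pics/w5.png",w);np.save("w5.npy",T);print(T[:3,3])
b=env.read_camera("top")
print(proj("wrist",[[.5685,-.233,.275]],T))
c=np.hstack([cv2.resize(w[60:380,100:460],(495,440)),cv2.resize(b[160:310,160:260],(294,440))]);cv2.imwrite("pics/c5.png",c)
```

```text
[ 0.56669739 -0.19512229  0.38598855]
[[231.44081193 202.95766218]]
```

View pics/c5.png

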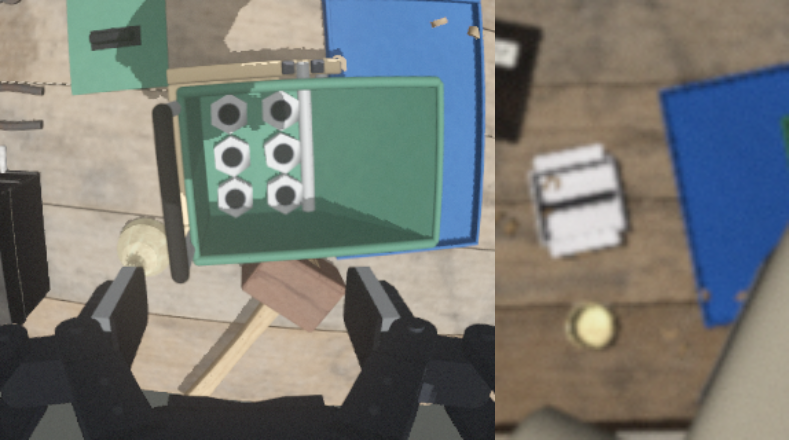

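Run:
```python
from h import *
T=np.load("w5.npy");w=cv2.imread("pics/w5.png")
p=np.array([(162,105),(181,280)])/1.375+[100,60]
c=onz("wrist",p,.275,T);d=c[1]-c[0];print(c,c.mean(0),np.degrees(np.arctan2(d[1],d[0])),np.linalg.norm(d))
m=c.mean(0);print(rel([m[0],m[1],.256],[-d[1],d[0]]))
q=np.array([(190,262),(441,243),(440,80),(183,88)])/1.375+[100,60];r=onz("wrist",q,.234,T);print(r,r.mean(0))
for i,j in((0,1),(3,2)):
  e=r[j]-r[i];print(np.degrees(np.arctan2(e[1],e[0]))-90)
```

```text
[[ 0.51577942 -0.24812195  0.275     ]
 [ 0.62287235 -0.2294424   0.275     ]] [ 0.56932589 -0.23878218  0.275     ] 9.89420615338956 0.10870980666715689
(array([ 0.0023, -0.0462,  0.1309]), np.float64(-3.6750649924892684))
[[ 0.6280734  -0.22810798  0.234     ]
 [ 0.59489261 -0.04323346  0.234     ]
 [ 0.47710676 -0.06908708  0.234     ]
 [ 0.50645588 -0.24251478  0.234     ]] [ 0.55163216 -0.14573583  0.234     ]
10.174964496968698
9.605143286638452
```

Request:
carry_out:
  rows:
    - [0.002,-0.02,0,-2,0.8]
    - [0.002,-0.046,0,-3.6,0.8]
    - [0.002,-0.046,0.04,-3.6,0.8]
    - [0.002,-0.046,0.08,-3.6,0.8]
    - [0.002,-0.046,0.11,-3.6,0.8]
    - [0.002,-0.046,0.128,-3.6,0.8]
    - [0.002,-0.046,0.128,-3.6,0.8]
    - [0.002,-0.046,0.128,-3.6,0.4]
    - [0.002,-0.046,0.128,-3.6,0.2]
    - [0.002,-0.046,0.128,-3.6,0]
    - [0.002,-0.046,0.128,-3.6,0]
    - [0.002,-0.046,0.128,-3.6,0]
  squeeze: 70

```text
t: 20.38
ee_pos: [0.5708, -0.2395, 0.2611]
eef_rot: [-0.087, 0.996, -0.002, 0.001]
contact_force: [0.0, 0.1, 1.1]
finger_gap: 0.111
grip_force: 68.4
```

Request:
carry_out:
  rows:
    - [0,0,0,0,0]
    - [0,0,0,0,0]
    - [0,0,0,0,0]
    - [0,0,0,0,0]

```text
t: 20.72
ee_pos: [0.5709, -0.2397, 0.261]
eef_rot: [-0.087, 0.996, -0.001, 0.002]
contact_force: [1.0, -2.4, 4.8]
finger_gap: 0.107
grip_force: 68.4
```

Run:
```python
from h import *
s=env.sense();print(s['ee_pos'],s['eef_rot'],s['contact_force'],s['torque'],s['grip_force'],s['finger_gap'])
r=np.hypot(99,139)
a0=np.arctan2(139,-99)
for lo,hi in((0,36),(36,72),(72,96)):
    y=lambda t:r*np.cos(a0-np.radians(t));z=lambda t:r*np.sin(a0-np.radians(t))
    n=12;print([[0,round((y(t)-y(lo))/1e3,4),round(-(z(t)-z(lo))/1e3,4),0,0] for t in np.linspace(lo,hi,n+1)[1:]])
```

```text
[ 0.57086594 -0.23966748  0.26100153] [-0.08682462  0.9962212  -0.00144678  0.00164989] [ 1.01895681 -2.38776451  4.834404  ] [-0.46367353 -0.15564883  0.05487658] 68.35562467575073 0.10719278109351635
[[0, np.float64(0.0074), np.float64(-0.005), 0, 0], [0, np.float64(0.0151), np.float64(-0.0096), 0, 0], [0, np.float64(0.023), np.float64(-0.0138), 0, 0], [0, np.float64(0.0311), np.float64(-0.0175), 0, 0], [0, np.float64(0.0393), np.float64(-0.0209), 0, 0], [0, np.float64(0.0478), np.float64(-0.0238), 0, 0], [0, np.float64(0.0564), np.float64(-0.0262), 0, 0], [0, np.float64(0.0651), np.float64(-0.0282), 0, 0], [0, np.float64(0.0739), np.float64(-0.0298), 0, 0], [0, np.float64(0.0828), np.float64(-0.0309), 0, 0], [0, np.float64(0.0917), np.float64(-0.0315), 0, 0], [0, np.float64(0.1006), np.float64(-0.0316), 0, 0]]
[[0, np.float64(0.0089), np.float64(0.0003), 0, 0], [0, np.float64(0.0178), np.float64(0.0011), 0, 0], [0, np.float64(0.0267), np.float64(0.0024), 0, 0], [0, np.float64(0.0354), np.float64(0.0041), 0, 0], [0, np.float64(0.0441), np.float64(0.0062), 0, 0], [0, np.float64(0.05
[... 242 characters left out ...]
float64(0.0927), np.float64(0.0284), 0, 0], [0, np.float64(0.1), np.float64(0.0335), 0, 0]]
[[0, np.float64(0.0047), np.float64(0.0036), 0, 0], [0, np.float64(0.0093), np.float64(0.0074), 0, 0], [0, np.float64(0.0138), np.float64(0.0114), 0, 0], [0, np.float64(0.0181), np.float64(0.0155), 0, 0], [0, np.float64(0.0223), np.float64(0.0197), 0, 0], [0, np.float64(0.0263), np.float64(0.0241), 0, 0], [0, np.float64(0.0302), np.float64(0.0287), 0, 0], [0, np.float64(0.0339), np.float64(0.0333), 0, 0], [0, np.float64(0.0374), np.float64(0.0381), 0, 0], [0, np.float64(0.0408), np.float64(0.043), 0, 0], [0, np.float64(0.044), np.float64(0.048), 0, 0], [0, np.float64(0.047), np.float64(0.0532), 0, 0]]
```

Request:
carry_out:
  rows:
    - [0,0,0,0,0.25]
    - [0,0,0,0,0.25]
    - [0,0,0.002,0,0.25]
    - [0,0,0.003,0,0.25]
    - [0,0,0.003,0,0]
    - [0,0,0.003,0,0]
    - [0,0,0.003,0,0]
    - [0,0,0.003,0,0]
    - [0,0,0.003,0,0]
  squeeze: 70

```text
t: 21.47
ee_pos: [0.5696, -0.2389, 0.2557]
eef_rot: [-0.087, 0.996, -0.0, -0.0]
contact_force: [0.1, -2.9, -4.3]
finger_gap: 0.114
grip_force: 68.1
```

Request:
carry_out:
  rows:
    - [0,0.0074,-0.005,0,0]
    - [0,0.0151,-0.0096,0,0]
    - [0,0.023,-0.0138,0,0]
    - [0,0.0311,-0.0175,0,0]
    - [0,0.0393,-0.0209,0,0]
    - [0,0.0478,-0.0238,0,0]
    - [0,0.0564,-0.0262,0,0]
    - [0,0.0651,-0.0282,0,0]
    - [0,0.0739,-0.0298,0,0]
    - [0,0.0828,-0.0309,0,0]
    - [0,0.0917,-0.0315,0,0]
    - [0,0.1006,-0.0316,0,0]

```text
t: 22.47
ee_pos: [0.5522, -0.1396, 0.2897]
eef_rot: [-0.087, 0.996, -0.002, 0.001]
contact_force: [-3.5, -4.3, 2.9]
finger_gap: 0.114
grip_force: 68.3
```

Request:
carry_out:
  rows:
    - [0,0.0089,0.0003,0,0]
    - [0,0.0178,0.0011,0,0]
    - [0,0.0267,0.0024,0,0]
    - [0,0.0354,0.0041,0,0]
    - [0,0.0441,0.0062,0,0]
    - [0,0.0527,0.0088,0,0]
    - [0,0.061,0.0119,0,0]
    - [0,0.0693,0.0154,0,0]
    - [0,0.0773,0.0193,0,0]
    - [0,0.0851,0.0237,0,0]
    - [0,0.0927,0.0284,0,0]
    - [0,0.1,0.0335,0,0]

```text
t: 23.47
ee_pos: [0.5346, -0.0394, 0.2544]
eef_rot: [-0.088, 0.996, 0.001, 0.0]
contact_force: [-3.0, 0.9, 6.6]
finger_gap: 0.11
grip_force: 75.7
```

Request:
carry_out:
  rows:
    - [0,0.0047,0.0036,0,0]
    - [0,0.0093,0.0074,0,0]
    - [0,0.0138,0.0114,0,0]
    - [0,0.0138,0.0114,0,0]
    - [0,0.0181,0.0155,0,0]
    - [0,0.0181,0.0155,0,0]
    - [0,0.0223,0.0197,0,0]
    - [0,0.0223,0.0197,0,0]
    - [0,0.0263,0.0241,0,0]
    - [0,0.0263,0.0241,0,0]
    - [0,0.0302,0.0287,0,0]
    - [0,0.0302,0.0287,0,0]

```text
t: 24.47
ee_pos: [0.5295, -0.0104, 0.2245]
eef_rot: [-0.087, 0.996, 0.001, -0.0]
contact_force: [-2.8, 2.9, 1.3]
finger_gap: 0.109
grip_force: 78.0
```

Run:
```python
from h import *
s=env.sense();print(s['ee_pos'],s['contact_force'])
a=env.read_camera("scene");b=env.read_camera("top")
c=np.hstack([cv2.resize(a[170:310,215:350],(405,420)),cv2.resize(b[170:285,200:330],(395,350))[:350].copy() if 0 else cv2.resize(b[170:290,200:313],(395,420))]);cv2.imwrite("pics/c6.png",c)
```

```text
[ 0.52945454 -0.01043865  0.22454554] [-2.84178273  2.94820995  1.32704772]
```

View pics/c6.png

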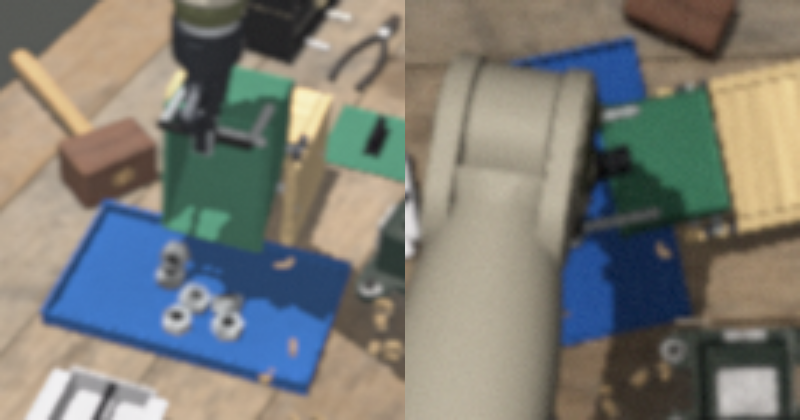

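Request:
carry_out:
  rows:
    - [0,0.0037,0.0046,0,0]
    - [0,0.0037,0.0046,0,0]
    - [0,0.0072,0.0094,0,0]
    - [0,0.0072,0.0094,0,0]
    - [0,0.0106,0.0143,0,0]
    - [0,0.0106,0.0143,0,0]
    - [0,0.0138,0.0193,0,0]
    - [0,0.0168,0.0245,0,0]
    - [0,0.0168,0.0245,0,0]
    - [0,0.0168,0.0245,0,0]
    - [0,0.0168,0.0245,0,0]
    - [0,0.0168,0.0245,0,0]

```text
t: 25.57
ee_pos: [0.5269, 0.0049, 0.2011]
eef_rot: [-0.087, 0.996, -0.0, -0.0]
contact_force: [-2.8, 1.2, -0.7]
finger_gap: 0.112
grip_force: 79.3
```

Run:
```python
from h import *
s=env.sense();print(s['ee_pos'],s['contact_force'])
a=env.read_camera("scene")
cv2.imwrite("pics/c7.png",cv2.resize(a[215:310,220:345],None,fx=5,fy=5,interpolation=cv2.INTER_CUBIC))
```

```text
[0.52690366 0.00494545 0.20106833] [-2.75324429  1.24056023 -0.72230681]
```

View pics/c7.png

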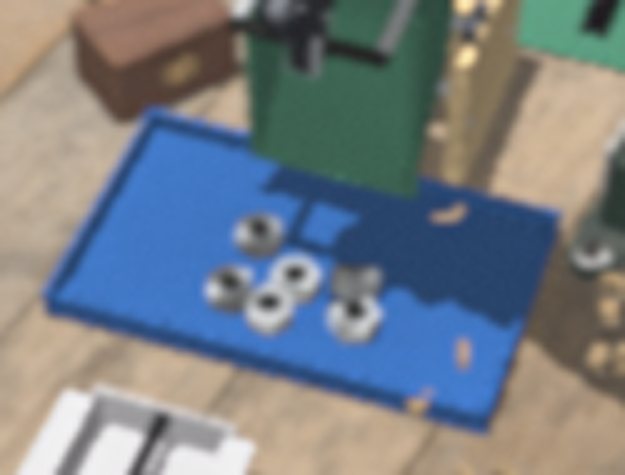

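Request:
carry_out:
  rows:
    - [0,-0.003,-0.0052,0,0]
    - [0,-0.0062,-0.0102,0,0]
    - [0,-0.0096,-0.0151,0,0]
    - [0,-0.0131,-0.0199,0,0]
    - [0,-0.0168,-0.0245,0,0]
    - [0,-0.0207,-0.0291,0,0]
    - [0,-0.0247,-0.0335,0,0]
    - [0,-0.0289,-0.0377,0,0]
    - [0,-0.0332,-0.0418,0,0]
    - [0,-0.0377,-0.0458,0,0]
    - [0,-0.0423,-0.0496,0,0]
    - [0,-0.047,-0.0532,0,0]

```text
t: 26.62
ee_pos: [0.5351, -0.0419, 0.2545]
eef_rot: [-0.087, 0.996, -0.0, -0.0]
contact_force: [2.0, -5.3, -14.5]
finger_gap: 0.113
grip_force: 74.8
```

Request:
carry_out:
  rows:
    - [0,-0.0073,-0.0051,0,0]
    - [0,-0.0149,-0.0098,0,0]
    - [0,-0.0227,-0.0142,0,0]
    - [0,-0.0307,-0.0181,0,0]
    - [0,-0.039,-0.0216,0,0]
    - [0,-0.0473,-0.0247,0,0]
    - [0,-0.0559,-0.0273,0,0]
    - [0,-0.0646,-0.0294,0,0]
    - [0,-0.0733,-0.0311,0,0]
    - [0,-0.0822,-0.0324,0,0]
    - [0,-0.0911,-0.0332,0,0]
    - [0,-0.1,-0.0335,0,0]

```text
t: 27.62
ee_pos: [0.5534, -0.1407, 0.2915]
eef_rot: [-0.087, 0.996, -0.001, 0.003]
contact_force: [-2.6, 1.8, 8.6]
finger_gap: 0.114
grip_force: 71.3
```

Request:
carry_out:
  rows:
    - [0,-0.0089,0.0001,0,0]
    - [0,-0.0178,0.0007,0,0]
    - [0,-0.0267,0.0018,0,0]
    - [0,-0.0355,0.0034,0,0]
    - [0,-0.0442,0.0054,0,0]
    - [0,-0.0528,0.0078,0,0]
    - [0,-0.0613,0.0107,0,0]
    - [0,-0.0695,0.0141,0,0]
    - [0,-0.0776,0.0178,0,0]
    - [0,-0.0855,0.022,0,0]
    - [0,-0.0932,0.0266,0,0]
    - [0,-0.0932,0.0266,0,0]

```text
t: 28.62
ee_pos: [0.5702, -0.2349, 0.2606]
eef_rot: [-0.086, 0.996, -0.002, 0.001]
contact_force: [3.7, -6.8, 2.2]
finger_gap: 0.106
grip_force: 79.7
```

Request:
carry_out:
  rows:
    - [0,-0.002,0.001,0,0]
    - [0,-0.004,0.0025,0,0]
    - [0,-0.0055,0.0035,0,0]
    - [0,-0.0074,0.005,0,0]
    - [0,-0.0074,0.005,0,0]
    - [0,-0.0074,0.005,0,0]
    - [0,-0.0074,0.005,0,0]

```text
t: 29.2
ee_pos: [0.5713, -0.2404, 0.2569]
eef_rot: [-0.087, 0.996, -0.002, 0.002]
contact_force: [2.5, -4.3, 4.9]
finger_gap: 0.11
grip_force: 80.1
```

Request:
carry_out:
  rows:
    - [0,0,0,0,0.2]
    - [0,0,0,0,0.4]
    - [0,0,0,0,0.6]
    - [0,0,-0.02,0,0.7]
    - [0,0.005,-0.05,0,0.8]
    - [0,0.025,-0.09,0,0.8]
    - [0,0.046,-0.128,3.6,0.8]
    - [0,0.046,-0.128,3.6,0.8]
    - [0,0.046,-0.128,3.6,0.8]

```text
t: 29.95
ee_pos: [0.5625, -0.1924, 0.3873]
eef_rot: [-0.057, 0.998, -0.001, 0.002]
contact_force: [0.1, -0.4, -0.9]
finger_gap: 0.8
grip_force: 0.0
```

Run:
```python
from h import *
T=pose();w=env.read_camera("wrist");cv2.imwrite("pics/w8.png",w);np.save("w8.npy",T);print(T[:3,3])
cv2.imwrite("pics/w8c.png",cv2.resize(w[60:380,100:460],(495,440)))
t=np.radians(10.1);print(rel([.5192,.2358,.30],[np.cos(t),np.sin(t)]),env.sense()['joint_positions'].round(2))
```

```text
[ 0.5625286  -0.19243881  0.38727832]
(array([-0.0055,  0.431 ,  0.0843]), np.float64(86.37685595347429)) [-0.47  0.37  0.51  1.7  -0.   -0.58]
```

View pics/w8c.png

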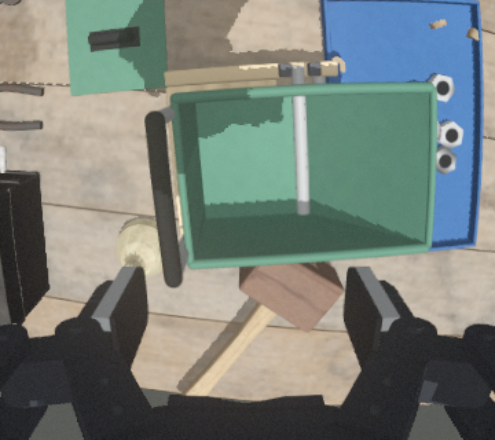

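Run:
```python
from h import *
def f(T,bar,rim):
    c=onz("wrist",np.array(bar)/1.375+[100,60],.275,T);d=c[1]-c[0]
    r=onz("wrist",np.array(rim)/1.375+[100,60],.234,T);print(c.mean(0)[:2],np.degrees(np.arctan2(d[1],d[0])),r.mean(0)[:2])
    for i,j in((0,1),(3,2)):
        e=r[j]-r[i];print(np.degrees(np.arctan2(e[1],e[0]))-90,end=' ')
    print()
f(np.load("w5.npy"),[(162,105),(181,280)],[(190,262),(441,243),(440,80),(183,88)])
f(np.load("w8.npy"),[(154,113),(173,285)],[(186,268),(433,246),(434,84),(173,95)])
```

```text
[ 0.5693259  -0.23877857] 9.894476321764575 [ 0.55163151 -0.14573166]
10.175080626346869 9.605344060366292 
[ 0.57112331 -0.2412316 ] 9.781542275544158 [ 0.55273127 -0.14824597]
11.3533305928935 10.216530483473889
```

Request:
carry_out:
  rows:
    - [0,0.035,0,7,0.6]
    - [0,0.07,0,14,0.5]
    - [-0.001,0.11,0,21,0.45]
    - [-0.001,0.15,0,28,0.45]
    - [-0.002,0.19,0,35,0.45]
    - [-0.002,0.23,0,42,0.45]
    - [-0.003,0.27,0.01,49,0.45]
    - [-0.003,0.31,0.02,56,0.45]
    - [-0.004,0.35,0.03,63,0.45]
    - [-0.005,0.39,0.04,70,0.45]
    - [-0.0055,0.42,0.06,77,0.45]
    - [-0.0055,0.431,0.08,84,0.45]

```text
t: 31.0
ee_pos: [0.519, 0.2381, 0.3024]
eef_rot: [0.607, 0.794, 0.0, -0.0]
contact_force: [0.4, -0.0, 0.1]
finger_gap: 0.45
grip_force: 0.0
```

Request:
carry_out:
  rows:
    - [0,0,0.04,2.2,0.45]
    - [0,0,0.08,2.2,0.45]
    - [0,0,0.11,2.2,0.45]
    - [0,0,0.14,2.2,0.45]
    - [0,0,0.14,2.2,0.45]
    - [0,0,0.14,2.2,0.45]

```text
t: 31.5
ee_pos: [0.5169, 0.2344, 0.1609]
eef_rot: [0.621, 0.784, -0.003, -0.002]
contact_force: [-0.0, -0.1, 0.3]
finger_gap: 0.448
grip_force: 0.0
```

Run:
```python
from h import *
T=pose();w=env.read_camera("wrist");cv2.imwrite("pics/w9.png",w);s=env.sense();print(T[:3,3],s['eef_rot'],rel([.5193,.2358,.018],[np.cos(np.radians(10.4)),np.sin(np.radians(10.4))]))
p=proj("wrist",[[.5193,.2358,.033]],T);print(p)
b=env.read_camera("top");cv2.imwrite("pics/t9.png",b)
g=w.max(axis=2);m=((g<60)*255).astype(np.uint8);y=int(p[0,1])
for yy in(y-60,y-40,y-20):
    xs=np.where(g[yy,240:320]<70)[0];print(yy,xs.min()+240 if len(xs) else None,xs.max()+240 if len(xs) else None)
    if len(xs):print(rel(onz("wrist",[((xs.min()+xs.max())/2+240,yy)],.034,T)[0])[0])
```

```text
[0.51692656 0.23440093 0.16093482] [ 6.21111173e-01  7.83721260e-01 -1.16903325e-03 -7.29245175e-04] (array([0.0007, 0.0011, 0.1454]), np.float64(2.8053009678128973))
[[283.33541389 198.72520794]]
138 None None
158 None None
178 None None
```

Run:
```python
from h import *
w=cv2.imread("pics/w9.png");g=w.max(axis=2)
for y in(120,160,200,240):print(y,g[y,230:330:3])
b=cv2.imread("pics/t9.png");s=cv2.cvtColor(b,cv2.COLOR_BGR2HSV)
m=((s[...,1]<45)&(s[...,2]>130)).astype(np.uint8)*255
x,y=proj("top",[.519,.236,.036])[0].astype(int);print(x,y);r=m*0;r[y-25:y+25,x-25:x+25]=m[y-25:y+25,x-25:x+25]
k=np.argwhere(r)[:,::-1];print(len(k),cv2.minAreaRect(k.astype(np.int32)))
```

```text
120 [186 180 174 162 156 152 157 156 157 161 167 170 171 169 168 170 172 172
 173 174 175 175 178 158 122 164 161 161 161 162 160 159 157 164]
160 [191 127 207 222 224 225 225 229 226 225 228 229 226 227 229 191 156  84
  86  86  89 228 230 229 231 231 186 187 232 233 232 175 186 200]
200 [121 112 146 146 146 148 146 148 150 150 152 147 146 149 150 147 103  74
  79  79 183 161 151 195 202 223 222 225 227 227 226 228 192 151]
240 [113 104 141 145 142 141 145 144 144 143 141 142 149 214 143 132  65  65
  66 179 218 219 216 217 219 220 219 220 221 219 221 158 143 110]
187 228
484 ((189.15267944335938, 227.78982543945312), (37.3836784362793, 24.545513153076172), 86.18592071533203)
```

Request:
carry_out:
  rows:
    - [0.0005,0.001,0.03,2.8,0.45]
    - [0.0005,0.001,0.06,2.8,0.45]
    - [0.0005,0.001,0.09,2.8,0.45]
    - [0.0005,0.001,0.12,2.8,0.45]
    - [0.0005,0.001,0.132,2.8,0.45]
    - [0.0005,0.001,0.14,2.8,0.45]
    - [0.0005,0.001,0.14,2.8,0.45]
    - [0.0005,0.001,0.14,2.8,0.45]

```text
t: 32.27
ee_pos: [0.5219, 0.2366, 0.0258]
eef_rot: [0.64, 0.768, 0.001, 0.001]
contact_force: [-0.3, 0.1, 1.0]
finger_gap: 0.446
grip_force: 0.0
```

Run:
```python
from h import *
s=env.sense();print(s['ee_pos'],s['contact_force'],rel([.5193,.2358,.018],[np.cos(np.radians(10.4)),np.sin(np.radians(10.4))]))
```

```text
[0.52189608 0.23661267 0.02581562] [-0.28281609  0.08413651  1.04497775] (array([-0.0003, -0.0027,  0.0078]), np.float64(0.01953132437763827))
```

Request:
carry_out:
  rows:
    - [0,-0.0027,0.005,0,0.45]
    - [0,-0.0027,0.008,0,0.45]
    - [0,-0.0027,0.008,0,0.2]
    - [0,-0.0027,0.008,0,0]
    - [0,-0.0027,0.008,0,0]
    - [0,-0.0027,0.008,0,0]
    - [0,-0.0027,0.008,0,0]
    - [0,-0.0027,0.008,0,0]
    - [0,-0.0027,0.008,0,0]
    - [0,-0.0027,0.008,0,0]
  squeeze: 60

```text
t: 33.1
ee_pos: [0.518, 0.2359, 0.0167]
eef_rot: [0.64, 0.768, 0.0, 0.0]
contact_force: [-1.0, -0.8, 5.4]
finger_gap: 0.089
grip_force: 58.8
```

Run:
```python
from h import *
s=env.sense();print(s['ee_pos'],s['eef_rot'],s['contact_force'],rel([.5592,-.172,.245]))
```

```text
[0.51801605 0.23592501 0.01674292] [6.39925995e-01 7.68436397e-01 3.75835010e-04 2.89276912e-04] [-0.96540414 -0.79345102  5.3943977 ] (array([-0.4086, -0.0331, -0.2283]), None)
```

Request:
carry_out:
  rows:
    - [0,0,-0.015,0,0]
    - [0,0,-0.045,0,0]
    - [0,0,-0.08,0,0]
    - [0,0,-0.115,0,0]
    - [0,0,-0.15,0,0]
    - [-0.01,-0.001,-0.185,0,0]
    - [-0.035,-0.003,-0.22,0,0]
    - [-0.065,-0.005,-0.25,0,0]
    - [-0.1,-0.008,-0.275,0,0]
    - [-0.135,-0.011,-0.285,0,0]
    - [-0.17,-0.014,-0.285,0,0]
    - [-0.2,-0.016,-0.285,0,0]

```text
t: 34.1
ee_pos: [0.5384, 0.0341, 0.3019]
eef_rot: [0.64, 0.768, 0.0, 0.001]
contact_force: [1.1, 0.1, -2.4]
finger_gap: 0.086
grip_force: 58.9
```

Request:
carry_out:
  rows:
    - [-0.03,-0.002,0,0,0]
    - [-0.06,-0.005,0,0,0]
    - [-0.09,-0.007,0,0,0]
    - [-0.12,-0.01,0,0,0]
    - [-0.15,-0.012,0,0,0]
    - [-0.18,-0.015,0,0,0]
    - [-0.2,-0.016,0,0,0]
    - [-0.2086,-0.0171,0,0,0]
    - [-0.2086,-0.0171,0,0,0]
    - [-0.2086,-0.0171,0,0,0]

```text
t: 34.93
ee_pos: [0.5586, -0.1717, 0.3004]
eef_rot: [0.64, 0.768, 0.0, -0.001]
contact_force: [0.5, 0.1, -2.1]
finger_gap: 0.087
grip_force: 58.9
```

Run:
```python
from h import *
T=pose();s=env.sense();print(s['ee_pos'],s['eef_rot'],s['contact_force'],s['finger_gap'],rel([.5592,-.172,.225]))
w=env.read_camera("wrist");cv2.imwrite("pics/w10.png",w)
g=w.max(axis=2)
for y in(160,200,240):print(y,g[y,260:300])
```

```text
[ 0.55860996 -0.17170364  0.30039993] [ 6.40206405e-01  7.68202365e-01  6.62421803e-06 -9.40599675e-04] [ 0.54901073  0.0690884  -2.08470429] 0.08742187543586477 (array([-0.0005,  0.0006,  0.0754]), None)
160 [130 127 129 126 124 124 123 122 122 124 123 122 123 124 121 128 124 128
 130 128 130 132 131 128 129 131 132 128 130 127 127 127 124 125 123 121
 122 121 123 122]
200 [216 210 146 147 146 146 137  67  68  69  70  67  71  71  73  71  70  77
  77  75  78  75  76  75  72  73  73  69  73  72 132 218 219 218 218 219
 219 219 218 220]
240 [141 139 142 143 141 143 139  68  54  52  57  52  51  55  57  55  56  54
  56  56  54  55  59  57  52  52  58  57  57  61  92 141 154 191 201 211
 216 216 215 218]
```

Request:
carry_out:
  rows:
    - [0,0.0005,0.02,0,0]
    - [0,0.0005,0.04,0,0]
    - [0,0.0005,0.055,0,0]
    - [0,0.0005,0.066,0,0]
    - [0,0.0005,0.073,0,0]
    - [0,0.0005,0.077,0,0]
    - [0,0.0005,0.079,0,0]
    - [0,0.0005,0.079,0,0]

```text
t: 35.65
ee_pos: [0.5596, -0.1714, 0.2224]
eef_rot: [0.64, 0.769, 0.0, 0.0]
contact_force: [-0.8, 0.5, -1.8]
finger_gap: 0.094
grip_force: 59.0
```

Request:
carry_out:
  rows:
    - [0,0,0.001,0,0]
    - [0,0,0.002,0,0]
    - [0,0,0.003,0,0]
    - [0,0,0.004,0,0]
    - [0,0,0.005,0,0]
    - [0,0,0.005,0,0]
    - [0,0,0.005,0,0]

```text
t: 36.23
ee_pos: [0.5594, -0.172, 0.2171]
eef_rot: [0.64, 0.768, -0.0, -0.0]
contact_force: [0.2, 0.1, -2.1]
finger_gap: 0.089
grip_force: 59.0
```

Request:
carry_out:
  rows:
    - [0,0,0.001,0,0]
    - [0,0,0.002,0,0]
    - [0,0,0.003,0,0]
    - [0,0,0.003,0,0]
    - [0,0,0.003,0,0]

```text
t: 36.65
ee_pos: [0.5596, -0.1721, 0.2167]
eef_rot: [0.64, 0.768, 0.0, 0.001]
contact_force: [-4.0, 1.9, 10.1]
finger_gap: 0.087
grip_force: 60.2
```

Request:
carry_out:
  rows:
    - [0,0,-0.001,0,0.2]
    - [0,0,-0.001,0,0.45]
    - [0,0,-0.001,0,0.45]
    - [0,0,-0.02,0,0.45]
    - [0,0,-0.04,0,0.45]
    - [0,0,-0.07,0,0.5]
    - [0.004,0,-0.1,0,0.5]
    - [0.005,-0.001,-0.11,1.5,0.5]
    - [0.005,-0.001,-0.11,1.5,0.5]
    - [0.005,-0.001,-0.11,1.5,0.5]

```text
t: 37.48
ee_pos: [0.558, -0.1674, 0.3241]
eef_rot: [0.65, 0.76, 0.0, 0.001]
contact_force: [-0.7, -0.1, -0.2]
finger_gap: 0.501
grip_force: 0.0
```

Run:
```python
from h import *
T=pose();w=env.read_camera("wrist");cv2.imwrite("pics/w11.png",w);np.save("w11.npy",T);print(T[:3,3],2*np.degrees(np.arctan2(T[1,0],T[0,0]))/2)
# side-by-side
o=cv2.imread("pics/w4.png")
cv2.imwrite("pics/c11.png",np.hstack([o[80:350,130:430],w[80:350,130:430]])) 
T0=np.load("w4.npy")
for im,P in((o,T0),(w,T)):
    g=im.max(axis=2).astype(int); c=[]
    for y in(165,180,195,250,260,270):
        xs=np.where(g[y,262:296]<100)[0];c.append((xs.mean()+262,y))
    q=onz("wrist",c,.233,P);vx,vy,x0,y0=cv2.fitLine(q[:,:2].astype(np.float32),2,0,.001,.001).ravel()
    # front edge of insert: bright->green transition at col 230, 325 scanning rows
    e=[]
    hs=cv2.cvtColor(im,cv2.COLOR_BGR2HSV)
    for x in(235,245,255,305,315,325):
        col=hs[100:200,x,1];e.append((x,100+np.where(col<60)[0].min()))
    f=onz("wrist",e,.237,P);d=np.polyfit(f[:,0],f[:,1],1)
    print("bar yaw",np.degrees(np.arctan2(vy,vx)),"pt",x0,y0,"front",f.mean(0),np.degrees(np.arctan(d[0])))
print(rel([.4595,-.3595,.30]))
```

```text
[ 0.55799029 -0.16739278  0.32413177] 98.96105345162279
bar yaw -79.491035 pt 0.5570678 -0.17216578 front [ 0.54932892 -0.11069022  0.237     ] 11.852424821665164
bar yaw -79.51588 pt 0.5590707 -0.17499697 front [ 0.55030532 -0.1148155   0.237     ] 10.948106951509914
(array([-0.1747, -0.1268,  0.023 ]), None)
```

Request:
carry_out:
  rows:
    - [0,0,-0.035,0,0.5]
    - [-0.01,-0.007,-0.06,0,0.5]
    - [-0.035,-0.025,-0.07,0,0.6]
    - [-0.065,-0.047,-0.07,0,0.7]
    - [-0.095,-0.069,-0.07,0,0.7]
    - [-0.125,-0.091,-0.07,0,0.7]
    - [-0.155,-0.113,-0.06,0,0.7]
    - [-0.175,-0.127,-0.03,0,0.7]
    - [-0.175,-0.127,0.01,0,0.7]
    - [-0.175,-0.127,0.05,0,0.7]
    - [-0.175,-0.127,0.09,0,0.7]
    - [-0.175,-0.127,0.12,0,0.7]

```text
t: 38.53
ee_pos: [0.457, -0.3583, 0.1985]
eef_rot: [0.65, 0.76, 0.0, -0.003]
contact_force: [0.6, 0.5, 0.2]
finger_gap: 0.697
grip_force: 0.0
```

Request:
carry_out:
  rows:
    - [0,0,0.04,0,0.7]
    - [0,0,0.08,0,0.7]
    - [0,0,0.11,0,0.7]
    - [0,0,0.13,0,0.7]
    - [0,0,0.14,0,0.7]
    - [0,0,0.14,0,0.7]

```text
t: 39.03
ee_pos: [0.4569, -0.3575, 0.0601]
eef_rot: [0.65, 0.76, 0.0, -0.004]
contact_force: [0.1, 0.4, -0.5]
finger_gap: 0.699
grip_force: 0.0
```

Run:
```python
from h import *
T=pose();w=env.read_camera("wrist");cv2.imwrite("pics/w12.png",w)
g=w.max(axis=2);P=proj("wrist",[[.4595,-.3595,.031]],T);print(T[:3,3],P,rel([.4595,-.3595,.0135]))
for y in(150,180,210,240):print(y,g[y,240:320:2])
```

```text
[ 0.4568979  -0.35750924  0.06008396] [[283.59729094 247.880089  ]] (array([-0.0012,  0.0014,  0.0489]), None)
150 [175 175 173 175 174 176 175 174 174 175 173 174 173 173 173 173 172 174
 177 175 175 177 177 175 175 178 177 175 175 175 175 174 176 178 178 177
 177 177 177 178]
180 [174 173 171 173 171 171 171 172 174 174 175 176 174 175 174 173 175 175
 176 175 174 175 174 173 174 175 174 176 175 175 174 174 174 175 176 177
 175 175 176 177]
210 [111 110 110 112 112 113 112 109 110 109 111 110  98  58  54  52  52  50
  47  54  53  57  51  49  53  49  50  65  70  73  74  95 175 174 174 175
 174 175 175 175]
240 [113 108 110 109 107 110 106 108 108 108 106 109 104  47  45  44  39  42
  43  46  47  47  46  47  50  49  45  48  49  47  46  95 113 113 111 115
 113 111 113 113]
```

Request:
carry_out:
  rows:
    - [-0.001,0.0015,0.02,0,0.7]
    - [-0.001,0.0015,0.038,0,0.7]
    - [-0.001,0.0015,0.046,0,0.7]
    - [-0.001,0.0015,0.046,0,0.4]
    - [-0.001,0.0015,0.046,0,0]
    - [-0.001,0.0015,0.046,0,0]
    - [-0.001,0.0015,0.046,0,0]
    - [-0.001,0.0015,0.046,0,0]
    - [-0.001,0.0015,0.046,0,0]
    - [-0.001,0.0015,0.046,0,0]
    - [-0.001,0.0015,0.046,0,0]
  squeeze: 60

```text
t: 40.0
ee_pos: [0.4617, -0.3615, 0.02]
eef_rot: [0.65, 0.76, -0.0, 0.001]
contact_force: [-2.0, 0.4, 6.2]
finger_gap: 0.119
grip_force: 62.2
```

Run:
```python
from h import *
s=env.sense();print(s['ee_pos'],s['eef_rot'],s['contact_force'],s['finger_gap'],rel([.5588,-.1575,.34]))
```

```text
[ 0.46165033 -0.3614786   0.0199673 ] [ 6.49961605e-01  7.59965675e-01 -2.96629930e-04  1.41335520e-03] [-1.9985674   0.42185152  6.24038877] 0.11869855116590959 (array([ 0.1856,  0.1281, -0.3203]), None)
```

Request:
carry_out:
  rows:
    - [0,0,0,0,0.4]
    - [0,0,0,0,0.5]
    - [0.002,-0.002,0.003,0,0.5]
    - [0.002,-0.002,0.006,0,0.5]
    - [0.002,-0.002,0.006,0,0.5]
    - [0.002,-0.002,0.006,0,0.5]

```text
t: 40.5
ee_pos: [0.4583, -0.3585, 0.0116]
eef_rot: [0.65, 0.76, 0.0, -0.001]
contact_force: [-0.3, -0.3, -0.2]
finger_gap: 0.499
grip_force: 0.0
```

Request:
carry_out:
  rows:
    - [0,0.001,-0.001,0,0.3]
    - [0,0.001,-0.001,0,0]
    - [0,0.001,-0.001,0,0]
    - [0,0.001,-0.001,0,0]
    - [0,0.001,-0.001,0,0]
    - [0,0.001,-0.001,0,0]
    - [0,0.001,-0.001,0,0]
  squeeze: 60

```text
t: 41.08
ee_pos: [0.4601, -0.359, 0.0136]
eef_rot: [0.65, 0.76, 0.0, 0.001]
contact_force: [0.3, 0.6, 4.0]
finger_gap: 0.122
grip_force: 61.6
```

Run:
```python
from h import *
s=env.sense();print(s['ee_pos'],s['eef_rot'],s['contact_force'],s['finger_gap'],rel([.5590,-.1565,.34]))
```

```text
[ 0.46006443 -0.35898791  0.01360896] [6.49885694e-01 7.60031753e-01 4.73809072e-05 5.63171699e-04] [0.34073323 0.63262647 3.96744607] 0.12165241042200979 (array([ 0.1844,  0.1294, -0.3264]), None)
```

Request:
carry_out:
  rows:
    - [0,0,-0.015,0,0]
    - [0,0,-0.045,0,0]
    - [0,0,-0.08,0,0]
    - [0,0,-0.115,0,0]
    - [0,0,-0.15,0,0]
    - [0,0,-0.185,0,0]
    - [0,0,-0.22,0,0]
    - [0,0,-0.255,0,0]
    - [0,0,-0.29,0,0]
    - [0.01,0.007,-0.32,0,0]
    - [0.03,0.02,-0.335,0,0]
    - [0.055,0.038,-0.335,0,0]

```text
t: 42.08
ee_pos: [0.4889, -0.3001, 0.3516]
eef_rot: [0.651, 0.759, -0.0, 0.003]
contact_force: [0.3, -0.4, -2.5]
finger_gap: 0.125
grip_force: 60.9
```

Request:
carry_out:
  rows:
    - [0.025,0.018,0,0,0]
    - [0.05,0.035,0,0,0]
    - [0.075,0.053,0,0,0]
    - [0.1,0.071,0,0,0]
    - [0.12,0.084,0,0,0]
    - [0.129,0.091,0,0,0]
    - [0.129,0.091,0,0,0]
    - [0.129,0.091,0,0,0]

```text
t: 42.75
ee_pos: [0.5583, -0.1568, 0.3474]
eef_rot: [0.649, 0.76, -0.001, -0.001]
contact_force: [-1.0, -0.4, -1.7]
finger_gap: 0.128
grip_force: 60.7
```

Run:
```python
from h import *
s=env.sense();print(s['ee_pos'],s['eef_rot'],s['contact_force'],s['finger_gap'],rel([.5590,-.1565,.2506]))
```

```text
[ 0.55834517 -0.15676974  0.34736197] [ 6.49486366e-01  7.60372725e-01 -6.47468239e-04 -5.99732075e-04] [-0.95909143 -0.3702596  -1.65307996] 0.12764393012801667 (array([0.0002, 0.0009, 0.0968]), None)
```

Request:
carry_out:
  rows:
    - [0,0.0005,0.02,0,0]
    - [0,0.0005,0.045,0,0]
    - [0,0.0005,0.065,0,0]
    - [0,0.0005,0.08,0,0]
    - [0,0.0005,0.088,0,0]
    - [0,0.0005,0.092,0,0]
    - [0,0.0005,0.093,0,0]
    - [0,0.0005,0.093,0,0]

```text
t: 43.42
ee_pos: [0.5591, -0.1576, 0.2557]
eef_rot: [0.65, 0.76, 0.0, 0.0]
contact_force: [-1.1, 0.4, -2.6]
finger_gap: 0.124
grip_force: 60.7
```

Request:
carry_out:
  rows:
    - [0,0,0.001,0,0]
    - [0,0,0.002,0,0]
    - [0,0,0.003,0,0]
    - [0,0,0.003,0,0]
    - [0,0,0.003,0,0]

```text
t: 43.83
ee_pos: [0.5591, -0.1568, 0.2524]
eef_rot: [0.65, 0.76, 0.0, 0.0]
contact_force: [-0.8, 0.4, -2.7]
finger_gap: 0.125
grip_force: 60.7
```

Request:
carry_out:
  rows:
    - [0,0,0.001,0,0]
    - [0,0,0.002,0,0]
    - [0,0,0.003,0,0]
    - [0,0,0.0035,0,0]
    - [0,0,0.0035,0,0]

```text
t: 44.25
ee_pos: [0.5592, -0.1568, 0.2505]
eef_rot: [0.65, 0.76, 0.0, 0.001]
contact_force: [-2.2, 0.9, 7.4]
finger_gap: 0.123
grip_force: 62.0
```

Seated (z .2505 vs. .2502 originally). Release, rise, check.

Request:
carry_out:
  rows:
    - [0,0,-0.001,0,0.3]
    - [0,0,-0.001,0,0.5]
    - [0,0,-0.001,0,0.6]
    - [0,0,-0.02,0,0.7]
    - [0,0,-0.04,0,0.9]
    - [0,0,-0.08,0,1]
    - [0,0,-0.12,0,1]
    - [-0.02,-0.02,-0.15,0,1]
    - [-0.05,-0.06,-0.15,0,1]
    - [-0.08,-0.1,-0.15,0,1]
    - [-0.11,-0.14,-0.15,0,1]
    - [-0.14,-0.16,-0.15,0,1]

```text
t: 45.25
ee_pos: [0.431, -0.3047, 0.3995]
eef_rot: [0.649, 0.76, -0.0, 0.001]
contact_force: [0.8, 0.7, 0.3]
finger_gap: 0.998
grip_force: 0.0
```

Request:
carry_out:
  rows:
    - [-0.03,-0.03,0,0,1]
    - [-0.06,-0.06,0,0,1]
    - [-0.08,-0.08,0,0,1]
    - [-0.08,-0.08,0,0,1]
    - [-0.08,-0.08,0,0,1]

```text
t: 45.67
ee_pos: [0.365, -0.3972, 0.3981]
eef_rot: [0.651, 0.759, 0.0, -0.0]
contact_force: [-0.2, -0.2, 0.7]
finger_gap: 0.998
grip_force: 0.0
```

Run:
```python
from h import *
a=env.read_camera("scene");b=env.read_camera("top");print(env.sense()['ee_pos'])
cv2.imwrite("pics/s13.png",a);cv2.imwrite("pics/t13.png",b)
c=np.hstack([cv2.resize(a[160:330,205:350],(435,510),interpolation=2),cv2.resize(b[160:300,165:265+60],(363,318)) if 0 else cv2.resize(b[165:295,160:322],(365,510*365//365),interpolation=2)]);cv2.imwrite("pics/c13.png",c)
```

```text
[ 0.36632983 -0.39546883  0.39858556]
```

View pics/c13.png

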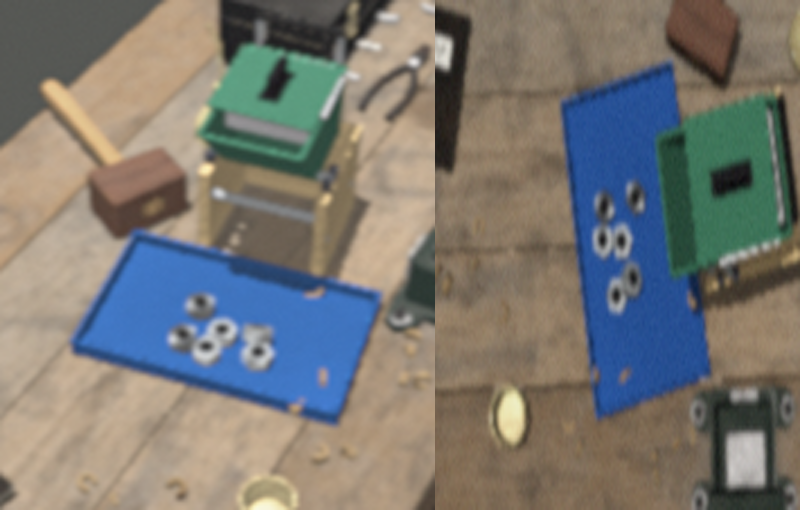

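Run:
```python
from h import *
for f in("t0","t13"):
    b=cv2.imread(f"pics/{f}.png");g=b.max(axis=2);m=(g<45).astype(np.uint8);o=[]
    for y0,y1,x0,x1 in((198,222,278,304),(185,228,308,324)):
        r=m*0;r[y0:y1,x0:x1]=m[y0:y1,x0:x1];n,l,st,ce=cv2.connectedComponentsWithStats(r);i=1+st[1:,4].argmax();o.append((ce[i].round(2),st[i,4]))
    hs=cv2.cvtColor(b,cv2.COLOR_BGR2HSV);m=cv2.inRange(hs,(65,90,60),(90,255,255));r=m*0;r[185:240,250:325]=m[185:240,250:325]
    print(f,o,np.argwhere(r)[:,::-1].mean(0).round(2),r.sum()//255)
print(env.close_job())
```

```text
t0 [(array([290.49, 210.87]), np.int32(86)), (array([315.76, 206.02]), np.int32(62))] [285.1  212.43] 1728
t13 [(array([291.49, 210.11]), np.int32(89)), (array([316.05, 205.11]), np.int32(65))] [285.79 211.82] 1743
the job is handed in; nothing more can be done
None
```

The job is handed in after about 46 s of the 210 s allowed. All six nuts are in the blue tray, and the tub is empty and standing flat on its stand. The insert and cover are back on it within about 4 mm of where they started, and the brass tin, the only thing in the tray, stands on the bench outside it.

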